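# Hang the brush caddy from the drying rail on a sprung S-hook

### The job

Snap the steel S-hook down onto the rail of the drying rack until the rail is fully home in its upper curl and let go of it; then snap the brush caddy's handle bar down into the hook's lower curl until it too is fully home, and leave the caddy hanging still, clear of the bench. Press firmly enough to get past each spring, but never lean on the rack: its collars are only finger-tight. Leave the clay plaque, the slip brush and the roll of tape in front of and beside the rack where they are.

Things in the scene. Friction and masses are not known exactly. Their poses are not given: they have to be found in the camera images.
- rack: Drying rack screwed to the bench: base 56 x 360 x 8 mm, two posts 18 mm square, 298 tall, 300 apart along its y, and between them a steel rail 12 mm thick, 276 mm bare, running along the rack's y straight above its origin. Origin: middle of the base's underside; x away from the robot, turned up to 0.12 rad, z up. Rail height: see rack_post.
- rack_post (a point): Left post (rack y = +150 mm), 250 mm above the bench. The rail hangs on the posts by two collars with thumb screws, set by hand: its centre line is level, anywhere from 235 to 265 mm above the bench, and NOT reported: find it by touch. The collars slip at about 50 N; more than 30 N on the rack is too much.
- hook: S-hook of steel strip 12 mm wide (y), 4 mm thick, 133 mm tall, 80 g, black thumb tab on top. Origin: underside of lower curl; z up the straight shank. Upper curl (on +x side of the shank) opens down, lower curl (on -x side) opens up; each has a spring jaw with an inward nose and a flared mouth. Starts upright in the stand, lifts straight up 60 mm to clear it; on the rail it swings freely and leans up to 20 degrees.
- hook_crown: The closed end (crown) of the hook's upper curl, under the thumb tab: the arch that bears on the rail once the rail is fully home. Same origin and axes as the hook.
- hook_tab (a point): Where to grip the hook: middle of its thumb tab, 20 (x) x 12 (y) x 36 mm, pinched across the 12 mm. The tab reaches 12 mm below and 14 mm above this point. It is 29 mm straight above hook_top_seat: fingertips reaching at most 20 mm below it stay clear of the rail. Axes as the hook.
- hook_top_seat (a point): Rail's centre line when fully home in the upper curl (hook x = 15, z = 89 mm). The rail enters from straight below; the mouth, 20 mm below, reaches 7 mm to -x and 8 mm to +x of this point and narrows to 9 mm at the nose. The rail meets the spring about 15 mm short of home and passes the nose 9 mm short, needing some 5 to 12 N, then goes on to a hard stop at home. Axes as the hook.
- hook_low_seat (a point): Caddy bar's centre line when fully home in the lower curl (hook x = 0, z = 8 mm). The bar enters from straight above, along the shank; the mouth, 18 mm above, reaches 6 mm to -x and 4 mm to +x (the shank's flat) and narrows to 5 mm at the nose. The bar meets the spring about 12 mm short of home, passes it 7 mm short, needing some 4 to 10 N, then a hard stop. Axes as the hook.
- hook_stand: Fixed wooden hook stand 74 x 94 mm, 68 mm tall, with three slots 30 mm apart and a grooved back on its +x side; the hook stands in the middle slot. Origin: middle of its underside; z up.
- caddy: Loose brush caddy: open sheet-metal box 90 (x) x 56 (y) x 60 mm, walls 2.5 mm, 110 to 210 g, empty, with a fixed hoop handle across its middle. Origin: middle of its underside; z up. Can be pinched across its flat 56 mm sides with the gripper leaning back 15 to 45 degrees, its body staying on the robot's side of hoop and rail.
- caddy_bar (a point): Middle of the hoop's round bar, 7 mm thick, along the caddy's y, 110 mm straight above the caddy's origin. The hoop's upright straps leave 45 mm free between them. Axes as the caddy.
- slip_brush: Loose bystander: stubby white and red slip brush standing upright, 36 mm in diameter, 92 mm tall. Origin under its middle.
- shell_plaque: Loose bystander: half-round pressed clay plaque, 55 x 90 x 8 mm, lying on the bench. Origin under its middle.
- tape_roll: Loose bystander: roll of tan masking tape lying flat, 98 mm in diameter, 25 mm tall. Origin under its middle.

How it is judged (in metres and radians):
On the way, in this order (a step that is already met when the one before it is completed fails the run):
1. the hook is fully home on the rail and released, with the caddy not yet on it (x of hook_top_seat in the frame of rack between -0.004 and 0.004 m and y of hook_top_seat in the frame of rack between -0.13 and 0.13 m and contact force between hook_crown and rack above 0.2 N and angle between hook's own z axis and vertical below 0.4 rad and contact force between the fingers and hook below 0.05 N and contact force between the fingers and caddy below 0.05 N and height (world z) of caddy below 0.03 m), for 0.3 s.
2. the caddy's bar is fully home in the lower curl of the hook on the rail, the caddy clear of the bench (x of hook_top_seat in the frame of rack between -0.004 and 0.004 m and y of hook_top_seat in the frame of rack between -0.13 and 0.13 m and contact force between hook_crown and rack above 0.2 N and angle between hook's own z axis and vertical below 0.4 rad and x of caddy_bar in the frame of hook_low_seat between -0.004 and 0.004 m and z of caddy_bar in the frame of hook_low_seat between -0.0035 and 0.0035 m and y of caddy_bar in the frame of hook_low_seat between -0.02 and 0.02 m and height (world z) of caddy above 0.03 m), for 0.2 s.
At the end, for the whole second after the job is handed in: Hook on the rail between the posts, its upper seat within 4 mm of the rail's vertical plane and the crown of the upper curl bearing on the rail; caddy bar within 4 mm (x) and 3.5 mm (z) of the lower seat; caddy off the bench, leaning under 0.3 rad, at rest; hook and caddy released (all of step 2 and angle between caddy's own z axis and vertical below 0.3 rad and linear speed of caddy below 0.03 m/s and angular speed of caddy below 0.5 rad/s and contact force between the fingers and hook below 0.05 N and contact force between the fingers and caddy below 0.05 N); the robot touches nothing.
It fails at once if the rack is pressed or knocked with more than 30 N (contact force between anything else and rack above 30 N).
It fails at once if the loose slip brush is pushed or lifted more than 30 mm from its place (distance of slip_brush from where it was at the start of the episode above 0.03 m).
It fails at once if the loose clay plaque is pushed or lifted more than 30 mm from its place (distance of shell_plaque from where it was at the start of the episode above 0.03 m).
It fails at once if the loose roll of tape is pushed or lifted more than 30 mm from its place (distance of tape_roll from where it was at the start of the episode above 0.03 m).
It also fails if it takes over 72 s, if anything falls off the work surface, if the arm or the gripper's body presses on something with over 40 N, if the wrist force passes 120 N, or if a joint passes its speed limit or range.

### The arm

A 6-joint arm with a two-finger parallel gripper is mounted at the origin on the work surface; the furniture and walls round the work are solid. World frame = base frame: x ahead of the robot, y to its left, z up, the work surface at z = 0. Lengths are in mm, angles in rad, forces in N, time in s.
With the tool pointing down it reaches from about 150 to 775 mm from the base axis. Payload 6.1 kg.
Tool frame: the origin (TCP) lies between the finger pads; the fingertips stand 25 mm ahead of it and the grasp point (between the pads) lies 6 mm ahead of it; y points along the fingers, x is the direction in which the jaws open and shut, and the axes are right-handed (so a half turn about y gives the same grasp; the last joint's range is limited). The gripper opens to 85 mm and grips with 20 to 120 N. Pads are 22 mm wide; open, the fingers measure 114 mm over their backs; the gripper's body (76 mm by 85 mm) begins 54 mm behind the grasp point. The pads swing forward as they close: fully open they stand 13 mm farther back than shut.
Start: joints at [1.24, 0.126, -0.04, 1.405, 0, 1.571], TCP at [170.513, 496.522, 256.295] pointing down, gripper open.
Joint ranges: [-2.72, 2.72], [-0.95, 1.95], [-1.27, 1.35], [-1.78, 2.02], [-1.46, 1.47], [-3.14, 3.14]. Speed limits (rad/s): [2.39, 2.39, 3.01, 3.14, 3.14, 3.14].

### API

Orientations are given as a 3x3 rotation matrix whose columns are the frame's x, y, z axes.
In Python, from workcell import observe, camera, get_calibration, sign_off, recognise gives the robot as it stands. The module is installed in compiled form; this text tells all that it offers.
- The arm moves only by the tool carry_out, never from a script. Its argument "commands" is a list of rows, each a list of 7 numbers: the shift along the tool's x, y, z normalised to -1 to 1, where 1 is 10 cm, then the turn, a rotation vector about the tool's x, y, z normalised to -1 to 1, where 1 is 2 pi rad, then the closure, from -1 (fully open) to 1 (shut), so that 0 is half open. A call has 1 to 8 rows; each row is the pose to reach, as a shift and turn from the pose commanded when the call began, along the tool's axes at that moment, turning the shorter way round; what a row does not reach only later rows make up. A row lasts 1/12 s, in which the tool goes at most 41.7 mm and 7.16 degrees, less where a joint would pass 70% of its speed; a pose out of reach is approached as far as the arm can. A call with a number of a shift or a turn outside -1 to 1 is refused whole. A call with a gripper value outside its range is refused whole. The fingers move at their own pace and stop on an object; "grip_force" is the grip in N (left out, the last holds). Time passes only in rows, so rows that repeat a pose let the fingers close. It gives the time, the measured TCP pose, the force and the opening at its end, in the units of the state.
- observe(): the state, without advancing time (a new reading comes with each control period).
- camera(name): name is "side" or "top" or "wrist"; returns (picture, depth): 480x640x3 uint8, blue, green, red; 480x640 float32, mm along the optical axis (not along the pixel's ray), 0 where there is no reading.
- get_calibration(name): a dict with "intrinsics" (3x3 intrinsics, pixels), "eye" and "attitude" of the camera in the world; the wrist camera has in their place "tool_from_camera" (4x4, takes a point from camera to tool coordinates, whose origin is the TCP and whose axes are the tool frame's). Camera axes: x right, y down, z forward; pixel columns grow to the right and rows downward; lengths in mm; the calibration is good to about 2 mm. A picture is of the moment at which its call begins: read the wrist's pose just before it. get_calibration takes no time and is no camera call.
- sign_off(): hands the job in, once; it reports no verdict.
Trained networks look in the newest picture that a camera, given by its name, has taken for a name from the list of things; names that differ only in an ending like _2 or _b are one class to them, and where a whole thing is asked for, a point or a joint stands for the part that bears it (a point fixed in the world has none). Each returns a list of dicts, best first, with "confidence" (0 to 1); they miss things now and then, are a little off and sometimes report something else, mostly with a low value. They report only what shows in the picture. A call takes as long as a camera call.
- recognise(query, camera): "extent" ([left, top, right, bottom] in pixels, round what is visible of it).
The state is a dict: "clock": time; "joints": joint angles; "qd": joint speeds; "tau": joint torques, N m; "tool_pos": TCP position; "eef_rot": TCP orientation; "force": force on the tool from outside, world axes, zero at the start; "ft_torque": the same for the moment, N m; "grip_width": finger opening in mm.
Only numpy, scipy, OpenCV 4.12 (cv2) and the standard library are available. Lean on these libraries where they do the work, as an engineer would, in place of code of your own. Each camera call takes 0.05 s, during which the arm holds its last target.

## Working session

There is one attempt and no reset: what is moved stays moved. The work goes in short steps, Python scripts to look and compute and a tool call to move; the robot and the scene stay as the last step left them, time stands still between calls to the robot, and variables do not carry over. Pictures are saved under pics/ and viewed, and the job is handed in when it is done.

Besides the shell and the picture viewer there is one more tool, called as name([rows], argument=value, ...), one row to a line, values as JSON. carry_out: Moves the arm, as the interface text tells. Its arguments: {"type":"object","properties":{"commands":{"type":"array","items":{"type":"array","items":{"type":"number","minimum":-1,"maximum":1}}},"grip_force":{"type":"number"}},"required":["commands"]}

```bash
mkdir -p pics; ls
python3 - <<'E'
from workcell import *
import cv2,numpy as np
s=observe();print(s)
for n in ['side','top','wrist']:
    p,d=camera(n);cv2.imwrite(f'pics/{n}0.png',p);np.save(f'pics/{n}0.npy',d)
    print(n,get_calibration(n))
E
```

```text
pics
{'clock': 0.0, 'joints': array([ 1.24000991e+00,  1.26381543e-01, -4.06270893e-02,  1.40540709e+00,
        5.76300053e-06,  1.57078069e+00]), 'qd': array([ 0.00069268, -0.00091477,  0.00135755, -0.0016314 ,  0.00158211,
        0.00139472]), 'tau': array([ 1.05023904e-03, -4.35917366e+01,  3.52920985e+01,  1.72843487e-02,
        2.23912059e-05, -6.35697276e-06]), 'tool_pos': array([170.38853643, 496.18026594, 255.51890103]), 'eef_rot': array([[ 3.24771703e-01, -5.31409731e-04, -9.45792292e-01],
       [ 9.45791054e-01, -1.52973382e-03,  3.24772137e-01],
       [-1.61939753e-03, -9.99998689e-01,  5.78831291e-06]]), 'force': array([ 0.53611416, -0.55517831,  0.46301852]), 'ft_torque': array([0.02598535, 0.00860041, 0.01534393]), 'grip_width': 85.42503185397621}
side {'intrinsics': array([[604.06076959,   0.        , 313.06976777],
       [  0.        , 604.06076959, 234.50692982],
       [  0.        ,   0.        ,   1.        ]]), 'eye': array([  163.20080749, -1034.00487536,   669.39630541]), 'attitude': array([[ 0.93920907, -0.12226993,  0.32083702],
       [-0.34321358, -0.
[... 304 characters left out ...]
5]), 'attitude': array([[ 0.0043638 , -0.98299459,  0.18358266],
       [-0.99997849, -0.00518851, -0.00401217],
       [ 0.00489646, -0.1835612 , -0.98299609]])}
wrist {'intrinsics': array([[381.05840963,   0.        , 320.28201601],
       [  0.        , 381.05840963, 237.17024351],
       [  0.        ,   0.        ,   1.        ]]), 'tool_from_camera': array([[ 9.99999909e-01,  2.76340448e-05,  4.26682808e-04,
         4.26457415e-01],
       [-4.02434181e-04, -2.76321245e-01,  9.61065246e-01,
        -1.17598934e+02],
       [ 1.44459645e-04, -9.61065330e-01, -2.76321209e-01,
         7.00460189e+01],
       [ 0.00000000e+00,  0.00000000e+00,  0.00000000e+00,
         1.00000000e+00]])}
```

View pictures.

View pics/side0.png

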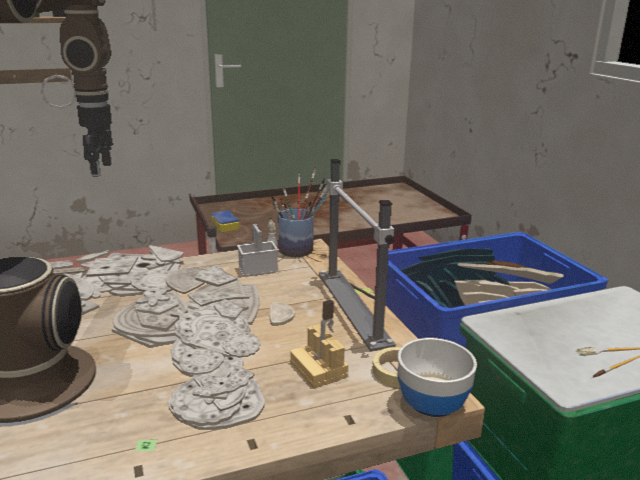

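View pics/top0.png

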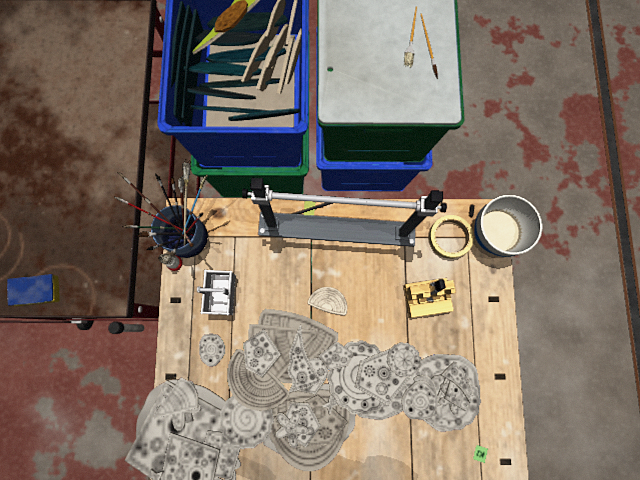

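View pics/wrist0.png

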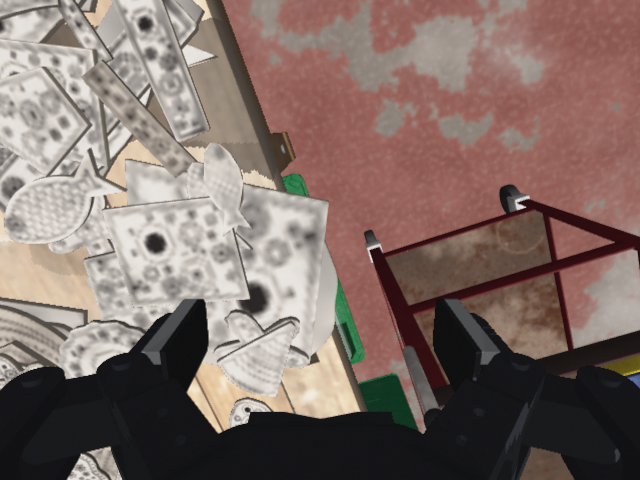

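```bash
cat > h.py <<'E'
from workcell import *
import cv2,numpy as np
def cloud(n,d,s=None):
    c=get_calibration(n);K=c['intrinsics']
    v,u=np.mgrid[0:480,0:640]
    P=np.stack([(u-K[0,2])/K[0,0]*d,(v-K[1,2])/K[1,1]*d,d],-1)
    if n=='wrist':
        T=c['tool_from_camera'];P=P@T[:3,:3].T+T[:3,3];R=s['eef_rot'];t=s['tool_pos']
    else: R=c['attitude'];t=c['eye']
    P=P@R.T+t
    P[d==0]=np.nan
    return P
def proj(n,X,s=None):
    c=get_calibration(n);K=c['intrinsics'];X=np.asarray(X,float)
    if n=='wrist':
        X=(X-s['tool_pos'])@s['eef_rot'];T=c['tool_from_camera'];p=(X-T[:3,3])@T[:3,:3]
    else: p=(X-c['eye'])@c['attitude']
    return np.stack([K[0,0]*p[...,0]/p[...,2]+K[0,2],K[1,1]*p[...,1]/p[...,2]+K[1,2]],-1)
E
python3 - <<'E'
from h import *
for n in ['side','top']:
    p,_=camera(n);P=cloud(n,np.load(f'pics/{n}0.npy'))
    for q in ['rack','rack_post','hook','hook_tab','hook_stand','caddy','caddy_bar','slip_brush','shell_plaque','tape_roll']:
        for r in recognise(q,n)[:2]:
            e=np.array(r['extent']);c=(int((e[1]+e[3])/2),int((e[0]+e[2])/2))
            print(n,q,round(r['confidence'],2),e.round(),P[c].round())
E
```

```text
side rack 0.81 [314. 160. 394. 352.] [1531. 1957. -809.]
side rack_post 0.71 [314. 299. 335. 360.] [ 515. -146.   90.]
side rack_post 0.6 [318. 159. 397. 351.] [1538. 1931. -798.]
side hook 0.85 [315. 301. 334. 359.] [ 516. -142.   86.]
side hook_tab 0.61 [313. 297. 334. 359.] [ 516. -139.   90.]
side hook_tab 0.16 [236. 222. 277. 275.] [517. 341.  50.]
side hook_stand 0.65 [290. 324. 347. 388.] [ 509. -133.   28.]
side caddy 0.68 [240. 225. 279. 275.] [513. 295.  67.]
side caddy_bar 0.86 [237. 225. 277. 276.] [519. 348.  41.]
side slip_brush 0.7 [272. 218. 281. 248.] [662. 649. -47.]
side slip_brush 0.23 [268. 301. 296. 326.] [502.  79.   5.]
side shell_plaque 0.98 [269. 303. 297. 326.] [501.  71.   7.]
side tape_roll 0.81 [374. 347. 399. 389.] [ 630. -179.    1.]
top rack 0.92 [241. 176. 446. 245.] [710.  46.  -1.]
top rack_post 0.79 [238. 176. 448. 246.] [710.  46.  -1.]
top hook 0.52 [424. 278. 445. 300.] [ 523. -140.   64.]
top hook_tab 0.64 [428. 278. 444. 299.] [ 519. -130.  111.]
top hook_tab 0.41 [159. 254. 182. 270.] [579. 422.  61.]
top hook_stand 0.94 [404. 277. 455. 318.] [ 508. -142.   13.]
top caddy 0.6 [200. 271. 238. 316.] [515. 328.   1.]
top caddy_bar 0.92 [197. 270. 234. 316.] [518. 335.   2.]
top slip_brush 0.78 [160. 253. 180. 269.] [579. 422.  61.]
top shell_plaque 0.61 [306. 288. 350. 316.] [496.  82.  10.]
top tape_roll 0.65 [431. 216. 474. 259.] [ 649. -207.   -9.]
top tape_roll 0.6 [239. 177. 447. 245.] [709.  49.  -0.]
```

Run:
```python
from h import *
a=cv2.imread('pics/top0.png')
cv2.imwrite('pics/top0a.png',cv2.resize(a[170:330,150:550],(800,320),interpolation=cv2.INTER_CUBIC))
a=cv2.imread('pics/side0.png')
cv2.imwrite('pics/side0a.png',cv2.resize(a[150:400,210:450],(576,600),interpolation=cv2.INTER_CUBIC))
P=cloud('top',np.load('pics/top0.npy'))
X=P.reshape(-1,3)
def rep(nm,m):
    Y=X[m]; 
    if len(Y)>5:print(nm,len(Y),np.percentile(Y,[2,50,98],axis=0).round(1).tolist())
box=lambda x0,x1,y0,y1,z0,z1:(X[:,0]>x0)&(X[:,0]<x1)&(X[:,1]>y0)&(X[:,1]<y1)&(X[:,2]>z0)&(X[:,2]<z1)
rep('railish',box(450,800,-120,260,225,285))
rep('posttop',box(450,800,-250,400,288,310))
rep('base',box(450,800,-250,400,5,12))
```

```text
railish 1729 [[640.3, -112.7, 230.9], [662.1, 57.8, 242.9], [680.2, 237.9, 279.1]]
posttop 327 [[645.1, -96.6, 288.7], [664.0, -77.7, 301.5], [683.0, 220.5, 304.2]]
base 4571 [[454.2, -170.2, 5.2], [650.6, 88.4, 7.7], [699.5, 366.0, 11.5]]
```

View pics/top0a.png

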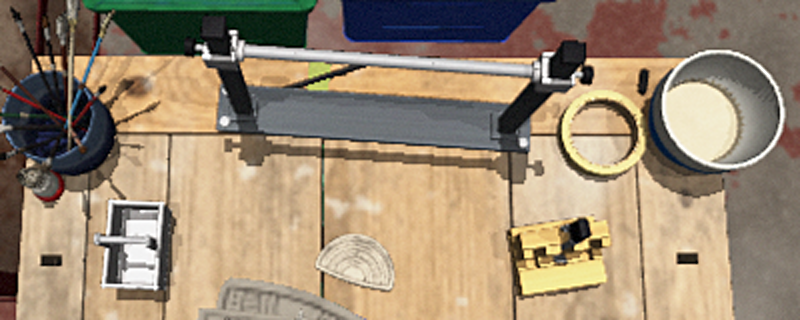

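View pics/side0a.png

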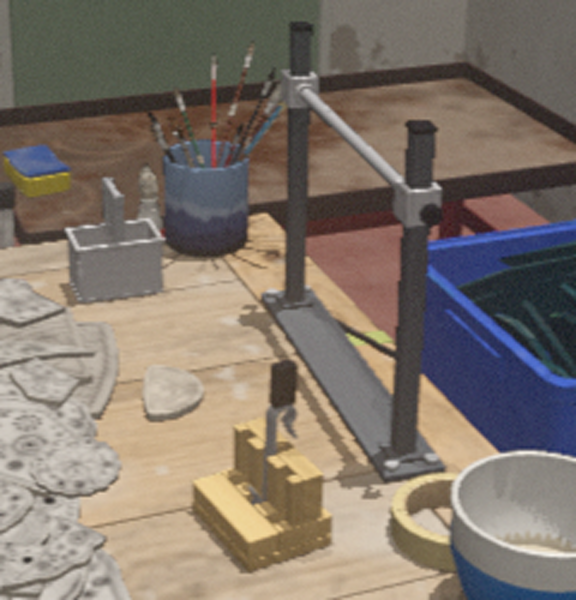

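Run:
```python
from h import *
P=cloud('top',np.load('pics/top0.npy'))
X=P.reshape(-1,3)
box=lambda x0,x1,y0,y1,z0,z1:X[(X[:,0]>x0)&(X[:,0]<x1)&(X[:,1]>y0)&(X[:,1]<y1)&(X[:,2]>z0)&(X[:,2]<z1)]
for i,(y0,y1) in enumerate([(-120,-40),(180,270)]):
    Y=box(600,720,y0,y1,294,312);print('post top',len(Y),Y.min(0).round(1),Y.max(0).round(1),np.median(Y,0).round(1))
Y=box(620,710,-50,180,215,275)
print('rail',len(Y),np.percentile(Y,[1,50,99],axis=0).round(1))
for y in range(-40,180,20):
    Z=Y[(Y[:,1]>y)&(Y[:,1]<y+20)];
    if len(Z):print(y,len(Z),np.percentile(Z[:,0],[2,50,98]).round(1),np.percentile(Z[:,2],[2,50,98]).round(1))
Y=box(600,720,-120,270,3,13)
r=cv2.minAreaRect(Y[:,:2].astype(np.float32));print('base',r,np.median(Y[:,2]))
Y=box(450,580,-210,-80,10,80); print('stand',cv2.minAreaRect(Y[:,:2].astype(np.float32)))
Y=box(450,580,-210,-80,60,75);
print('standtop',cv2.minAreaRect(Y[:,:2].astype(np.float32)), np.median(Y,0))
Y=box(450,580,-210,-80,85,150); print('tab',len(Y),Y.min(0),Y.max(0),cv2.minAreaRect(Y[:,:2].astype(np.float32)))
Y=box(450,580,-210,-80,115,150); print('tab',len(Y),Y.min(0),Y.max(0),cv2.minAreaRect(Y[:,:2].astype(np.float32)))
Y=box(440,600,260,400,52,68); print('caddy rim',len(Y),cv2.minAreaRect(Y[:,:2].astype(np.float32)))
Y=box(440,600,260,400,20,120); print('caddy all',len(Y),cv2.minAreaRect(Y[:,:2].astype(np.float32)))
Y=box(440,600,260,400,95,125); print('bar',len(Y),cv2.minAreaRect(Y[:,:2].astype(np.float32)),np.median(Y,0))
Y=box(540,640,380,460,40,110); print('brush',len(Y),Y.min(0),Y.max(0))
Y=box(560,720,-260,-130,15,32); print('tape',len(Y),cv2.minEnclosingCircle(Y[:,:2].astype(np.float32)))
```

```text
post top 153 [644.2 -97.8 294.6] [664.3 -76.7 305.8] [653.6 -86.7 301.8]
post top 144 [664.4 201.8 294.5] [685.4 221.9 305.3] [674.1 211.6 301.8]
rail 862 [[652.4 -47.8 235.5]
 [663.4  64.8 241.9]
 [675.5 177.6 245.7]]
-40 73 [652.1 657.1 663.7] [237.3 242.2 244.9]
-20 74 [653.5 658.1 663.8] [236.4 241.9 244.7]
0 76 [654.9 659.4 666.3] [235.8 242.  245.6]
20 79 [656.7 661.2 667.6] [237.5 241.6 245.3]
40 73 [657.9 662.6 669.6] [237.7 242.1 244.5]
60 73 [658.9 663.4 670.2] [236.3 241.8 244.5]
80 74 [660.2 664.7 671.2] [236.6 241.8 245. ]
100 76 [661.8 666.1 673. ] [236.7 241.6 245.2]
120 79 [663.2 667.9 674.3] [237.8 241.9 245.7]
140 72 [664.6 669.3 676.1] [235.7 241.9 245.7]
160 73 [666.1 669.9 676. ] [235.  242.2 245. ]
base ((660.9671630859375, 74.74085998535156), (386.07342529296875, 117.7552719116211), 89.46224212646484) 7.226166162838354
stand ((507.31121826171875, -137.77291870117188), (74.03834533691406, 95.0528335571289), 8.884777069091797)
standtop ((520.8167114257812, -135.84315490722656), (27.489511489868164, 94.65435028076172), 8.970746994018555) [ 520.7036457  -125.013054
[... 256 characters left out ...]
5.11147116] [ 534.40332716 -127.99002504  143.16217669] ((524.6809692382812, -134.4268798828125), (19.19109344482422, 12.028119087219238), 4.023293972015381)
caddy rim 314 ((538.3798217773438, 330.1684265136719), (157.7754669189453, 88.1472396850586), 20.96647834777832)
caddy all 764 ((539.5125732421875, 330.60247802734375), (160.20162963867188, 88.1472396850586), 20.966476440429688)
bar 142 ((543.8526611328125, 354.9273681640625), (138.32473754882812, 41.33150863647461), 49.124935150146484) [514.55788037 324.06911568 111.65349561]
brush 488 [572.49721747 380.02097556  40.18447634] [639.90201954 451.27206177 109.83873157]
tape 642 ((641.8610229492188, -204.37318420410156), 57.66008377075195)
```

```bash
cat >> h.py <<'E'
from scipy.spatial.transform import Rotation as Ro
def goto(pos,R,cur=None):
    """print shift/turn from current measured (or given) pose"""
    if cur is None: s=observe();p,C=s['tool_pos'],s['eef_rot']
    else: p,C=cur
    d=C.T@(np.asarray(pos,float)-p)/100
    r=Ro.from_matrix(C.T@R).as_rotvec()/(2*np.pi)
    print('shift',d.round(4).tolist(),'turn',r.round(4).tolist(),'rows>=',np.linalg.norm(d)*100/41.7,np.linalg.norm(r)*360/7.16)
def Rt(yaw,lean=0):
    """tool x = world y turned by yaw, tool y down leaned forward by lean, z to robot"""
    f=np.array([np.cos(yaw),np.sin(yaw),0]);x=np.array([-np.sin(yaw),np.cos(yaw),0])
    y=np.sin(lean)*f-np.cos(lean)*np.array([0,0,1.])
    return np.stack([x,y,np.cross(x,y)],1)
E
python3 - <<'E'
from h import *
P=cloud('top',np.load('pics/top0.npy'));S=cloud('side',np.load('pics/side0.npy'))
box=lambda X,x0,x1,y0,y1,z0,z1:X[(X[:,0]>x0)&(X[:,0]<x1)&(X[:,1]>y0)&(X[:,1]<y1)&(X[:,2]>z0)&(X[:,2]<z1)]
X=P.reshape(-1,3)
print(P[283:300,428:446,2].round())
Y=box(X,500,550,-160,-110,130,150);print('tabtop',len(Y),np.median(Y,0),Y.min(0),Y.max(0))
print('caddy z map');print(P[268:320:3,196:242:3,2].round())
XS=S.reshape(-1,3)
Y=box(XS,490,550,-160,-110,75,150);print('side tab',len(Y),Y.min(0),Y.max(0))
Y=box(XS,600,720,-60,190,215,265);print('side rail',len(Y))
for y in range(-60,190,30):
    Z=Y[(Y[:,1]>y)&(Y[:,1]<y+30)]
    if len(Z):print(y,np.percentile(Z,[5,50,95],axis=0).round(1).tolist())
s=observe();goto([524,-134.5,190],Rt(.155))
E
```

```text
[[ 27.  62.  77.  85.  94. 103. 109. 118. 120. 130. 136. 140. 139. 138.
  141. 140. 139.  70.]
 [ 65.  68.  67.  87.  91.  91. 107. 115. 123. 128. 136. 138. 137. 141.
  143. 142. 139.  67.]
 [ 69.  65.  67.  84.  92.  89. 106. 116. 124. 127. 132. 142. 142. 138.
  143. 142. 142.  67.]
 [ 69.  69.  67.  68.  69.  65. 107. 116. 117. 126. 132. 140. 137. 141.
  140. 139. 142.  67.]
 [ 67.  68.  68.  71.  68.  68. 105. 110. 117. 126. 131. 140. 140. 142.
  141. 141. 140.  65.]
 [ 67.  64.  66.  66.  68.  69.  64. 111. 115. 123. 130. 134. 142. 141.
  140. 143. 141.  65.]
 [ 65.  68.  68.  67.  66.  68. 103. 105. 114. 119. 126. 128. 132. 130.
  127.  69.  68.  66.]
 [ 66.  64.  66.  70.  67.  67. 102. 103. 107. 114. 113. 112. 103.  66.
   67.  69.  29.  28.]
 [ 65.  70.  64.  77.  84.  90.  99. 102. 100.  98. 100.  96.  66.  70.
   69.  66.  20.  30.]
 [ 63.  67.  66.  75.  80.  89.  89.  85.  81.  66.  68.  69.  65.  66.
   68.  67.  24.  27.]
 [ 68.  68.  67.  71.  71.  62.  58.  55.  64.  64.  63.  70.  68.  67.
   66.  65.  67.  26.]
 [ 67.  69.  42.  43.  35.  35.  44.  54.  64.  64.  68
[... 2366 characters left out ...]
 [661.3, -31.6, 244.4]]
-30 [[653.9, -28.6, 236.8], [657.0, -15.1, 241.8], [662.1, -2.6, 244.1]]
0 [[655.5, 2.1, 235.7], [659.3, 16.3, 242.2], [664.7, 26.9, 244.3]]
30 [[658.0, 32.1, 237.6], [660.6, 44.4, 242.2], [666.3, 57.3, 244.2]]
60 [[660.5, 61.3, 237.7], [663.7, 74.4, 242.4], [670.4, 87.2, 244.2]]
90 [[662.6, 91.5, 235.9], [664.9, 106.7, 242.2], [669.6, 119.4, 244.9]]
120 [[664.2, 121.6, 234.5], [667.1, 136.2, 241.7], [671.9, 146.9, 245.0]]
150 [[667.0, 152.2, 235.5], [668.8, 164.4, 241.3], [675.1, 178.3, 244.7]]
180 [[665.9, 181.8, 234.3], [670.6, 186.1, 242.6], [679.0, 189.9, 250.0]]
shift [-4.8195, 0.6631, -5.3929] turn [0.0, -0.0773, -0.0] rows>= 17.41726567623736 3.888107474737037
```

carry_out([
  [-0.4, 0, -0.45, 0, 0, 0, -1],
  [-0.8, 0, -0.9, 0, 0, 0, -1],
  [-0.8, 0, -0.9, 0, 0, 0, -1],
  [-0.8, 0, -0.9, 0, 0, 0, -1],
])

```text
clock: 1.58
tool_pos: [231.3, 387.3, 256.8]
eef_rot: [[0.329, 0.001, -0.944], [0.944, -0.001, 0.329], [-0.001, -1.0, -0.002]]
force: [1.0, 0.1, -0.3]
grip_width: 85.2
```

carry_out([
  [-0.8, 0, -0.9, 0, 0, 0, -1],
  [-0.8, 0, -0.9, 0, 0, 0, -1],
  [-0.8, 0, -0.9, 0, 0, 0, -1],
])

```text
clock: 1.83
tool_pos: [289.1, 285.4, 256.4]
eef_rot: [[0.323, 0.0, -0.946], [0.946, 0.0, 0.323], [0.0, -1.0, -0.0]]
force: [1.7, 0.1, 0.0]
grip_width: 85.6
```

carry_out([
  [-0.8, 0, -0.9, 0, 0, 0, -1],
  [-0.8, 0, -0.9, 0, 0, 0, -1],
  [-0.8, 0, -0.9, 0, 0, 0, -1],
])

```text
clock: 2.08
tool_pos: [348.5, 180.0, 256.6]
eef_rot: [[0.325, 0.001, -0.946], [0.946, 0.0, 0.325], [0.001, -1.0, -0.001]]
force: [0.6, 0.1, 0.2]
grip_width: 85.3
```

carry_out([
  [-0.8, 0, -0.9, 0, 0, 0, -1],
  [-0.8, 0, -0.9, 0, 0, 0, -1],
  [-0.8, 0, -0.9, 0, 0, 0, -1],
])

```text
clock: 2.33
tool_pos: [407.8, 74.9, 256.6]
eef_rot: [[0.325, 0.001, -0.946], [0.946, 0.0, 0.325], [0.0, -1.0, -0.001]]
force: [0.8, 1.8, -1.1]
grip_width: 85.2
```

carry_out([
  [-0.8, 0, -0.9, 0, 0, 0, -1],
  [-0.8, 0, -0.9, 0, -0.0773, 0, -1],
  [-0.8, 0, -0.9, 0, -0.0773, 0, -1],
  [-0.8, 0, -0.9, 0, -0.0773, 0, -1],
  [-0.8, 0, -0.9, 0, -0.0773, 0, -1],
])

```text
clock: 2.75
tool_pos: [467.3, -30.2, 255.8]
eef_rot: [[-0.142, -0.0, -0.99], [0.99, -0.0, -0.142], [-0.0, -1.0, 0.0]]
force: [-0.2, 0.4, -0.9]
grip_width: 85.5
```

Run:
```python
from h import *
goto([525,-134,200],Rt(.155));s=observe();print(s['clock'],s['tool_pos'],s['joints'].round(3))
```

```text
shift [-1.1096, 0.5579, -0.4238] turn [-0.0001, -0.002, -0.0] rows>= 3.1468626546483818 0.09975204004515208
2.75 [467.31663548 -30.17721465 255.79643537] [-0.064  0.019 -0.156  1.396 -0.    -0.207]
```

carry_out([
  [-0.4, 0.1, -0.15, 0, -0.002, 0, -1],
  [-0.8, 0.2, -0.3, 0, -0.002, 0, -1],
  [-1, 0.3, -0.42, 0, -0.002, 0, -0.5],
  [-1, 0.3, -0.42, 0, -0.002, 0, -0.5],
  [-1, 0.3, -0.42, 0, -0.002, 0, -0.5],
])

```text
clock: 3.17
tool_pos: [521.9, -122.0, 225.0]
eef_rot: [[-0.15, -0.002, -0.989], [0.989, 0.001, -0.15], [0.001, -1.0, 0.002]]
force: [0.4, -0.2, 0.2]
grip_width: 64.0
```

Run:
```python
from h import *
s=observe();p,d=camera('wrist');cv2.imwrite('pics/w1.png',p);np.save('pics/w1.npy',d)
print(s['tool_pos'],s['grip_width'])
X=cloud('wrist',d,s).reshape(-1,3)
box=lambda X,x0,x1,y0,y1,z0,z1:X[(X[:,0]>x0)&(X[:,0]<x1)&(X[:,1]>y0)&(X[:,1]<y1)&(X[:,2]>z0)&(X[:,2]<z1)]
Y=box(X,500,555,-165,-105,135,150);print('tabtop',len(Y),np.median(Y,0),Y.min(0),Y.max(0),cv2.minAreaRect(Y[:,:2].astype(np.float32)))
for q in ['hook_tab','hook','hook_stand']: print(q,[(r['confidence'],r['extent']) for r in recognise(q,'wrist')[:2]])
```

```text
[ 521.94095015 -121.9998266   224.96126689] 64.02315396425139
tabtop 707 [ 524.02559378 -135.94307923  141.27990476] [ 515.24320641 -142.86900811  135.0315982 ] [ 535.23247859 -128.98336572  143.5435051 ] ((525.25341796875, -136.01736450195312), (19.865259170532227, 11.89229965209961), 9.618517875671387)
hook_tab [(0.77, [282.0, 182.8, 310.1, 275.7])]
hook [(0.86, [284.7, 185.8, 314.1, 275.2])]
hook_stand [(0.7, [235.9, 149.0, 362.2, 241.7])]
```

View pics/w1.png

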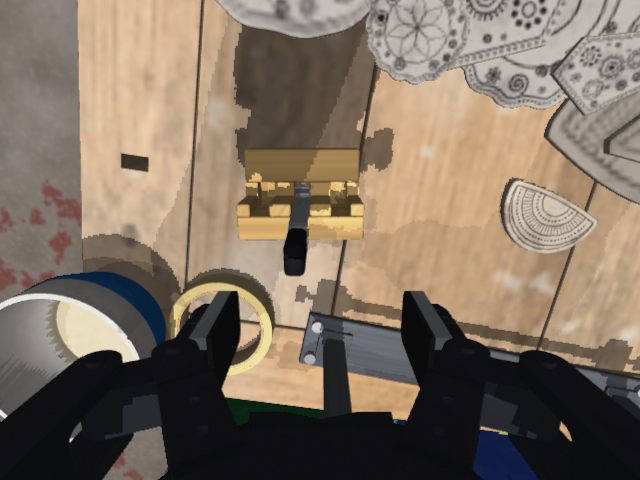

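Run:
```python
from h import *
goto([525.2,-135.7,135],Rt(.16))
```

```text
shift [-0.1576, 0.9199, -0.0109] turn [0.0001, -0.0009, -0.0] rows>= 2.2383590757273852 0.04730068870951228
```

carry_out([
  [-0.158, 0.1, -0.011, 0, -0.001, 0, -0.5],
  [-0.158, 0.4, -0.011, 0, -0.001, 0, -0.4],
  [-0.158, 0.7, -0.011, 0, -0.001, 0, -0.4],
  [-0.158, 0.9, -0.011, 0, -0.001, 0, -0.4],
  [-0.158, 0.9, -0.011, 0, -0.001, 0, -0.4],
])

```text
clock: 3.78
tool_pos: [522.7, -135.0, 132.7]
eef_rot: [[-0.16, -0.006, -0.987], [0.987, 0.002, -0.16], [0.003, -1.0, 0.005]]
force: [-0.9, -0.2, -0.6]
grip_width: 59.8
```

Run:
```python
from h import *
s=observe();p,d=camera('wrist');cv2.imwrite('pics/w2.png',p)
print(s['tool_pos'],s['grip_width'],s['force'])
p,d=camera('side');cv2.imwrite('pics/s2.png',cv2.resize(p[270:400,260:420],(640,520)))
```

```text
[ 522.73245792 -135.0491532   132.71947538] 59.75258006193747 [-0.90082054 -0.20057272 -0.56998531]
```

View pics/w2.png

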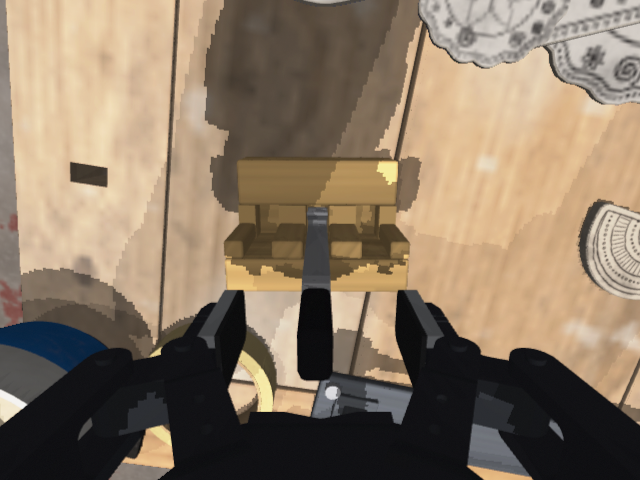

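View pics/s2.png

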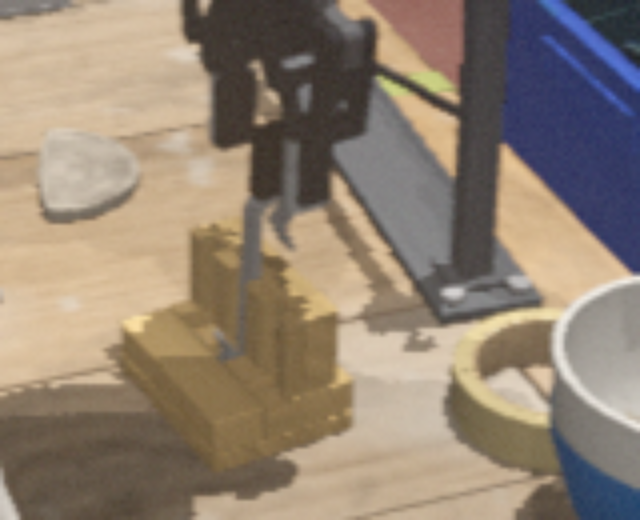

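carry_out([
  [0, -0.015, -0.02, 0, 0, 0, -0.4],
  [0, -0.015, -0.02, 0, 0, 0, -0.4],
  [0, -0.015, -0.02, 0, 0, 0, 0.2],
  [0, -0.015, -0.02, 0, 0, 0, 0.4],
  [0, -0.015, -0.02, 0, 0, 0, 0.6],
  [0, -0.015, -0.02, 0, 0, 0, 1],
  [0, -0.015, -0.02, 0, 0, 0, 1],
  [0, -0.015, -0.02, 0, 0, 0, 1],
], grip_force=60)

```text
clock: 4.55
tool_pos: [527.4, -136.2, 138.2]
eef_rot: [[-0.159, 0.001, -0.987], [0.987, 0.0, -0.159], [-0.0, -1.0, -0.001]]
force: [0.2, 1.1, 3.5]
grip_width: 10.7
```

carry_out([
  [0, 0, 0, 0, 0, 0, 1],
  [0, 0, 0, 0, 0, 0, 1],
  [0, 0, 0, 0, 0, 0, 1],
])

```text
clock: 4.8
tool_pos: [527.5, -136.3, 138.1]
eef_rot: [[-0.159, 0.001, -0.987], [0.987, -0.0, -0.159], [-0.0, -1.0, -0.001]]
force: [0.7, 0.1, 4.0]
grip_width: 10.8
```

carry_out([
  [0, -0.1, 0, 0, 0, 0, 1],
  [0, -0.3, 0, 0, 0, 0, 1],
  [0, -0.5, 0, 0, 0, 0, 1],
  [0, -0.7, 0, 0, 0, 0, 1],
  [0, -0.9, 0, 0, 0, 0, 1],
  [0, -1, 0, 0, 0, 0, 1],
  [0, -1, 0, 0, 0, 0, 1],
  [0, -1, 0, 0, 0, 0, 1],
])

```text
clock: 5.47
tool_pos: [527.4, -136.3, 237.6]
eef_rot: [[-0.159, 0.0, -0.987], [0.987, -0.0, -0.159], [-0.0, -1.0, -0.0]]
force: [0.6, 0.4, -0.7]
grip_width: 11.2
```

carry_out([
  [0, -0.3, 0, 0, 0, 0, 1],
  [0, -0.7, 0, 0, 0, 0, 1],
  [0, -0.9, 0, 0, 0, 0, 1],
  [0, -0.9, 0, 0, 0, 0, 1],
  [0, -0.9, 0, 0, 0, 0, 1],
])

```text
clock: 5.88
tool_pos: [527.6, -136.3, 327.4]
eef_rot: [[-0.159, 0.0, -0.987], [0.987, -0.0, -0.159], [-0.0, -1.0, -0.0]]
force: [-0.5, 0.2, -1.0]
grip_width: 10.8
```

Run:
```python
from h import *
s=observe();p,d=camera('side');cv2.imwrite('pics/s3.png',cv2.resize(p[140:400,220:420],(460,598)));np.save('pics/s3.npy',d)
print(s['tool_pos'],s['grip_width'],s['force'])
p,d=camera('wrist');cv2.imwrite('pics/w3.png',p)
```

```text
[ 527.56262622 -136.30871018  327.3677543 ] 10.8106336024864 [-0.50923942  0.24940307 -0.96619166]
```

View pics/s3.png

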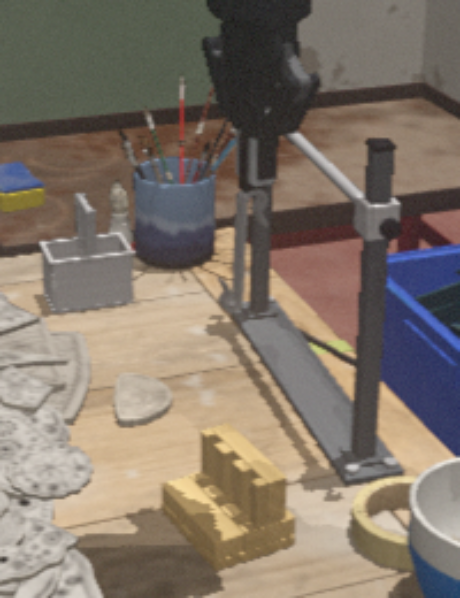

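View pics/w3.png

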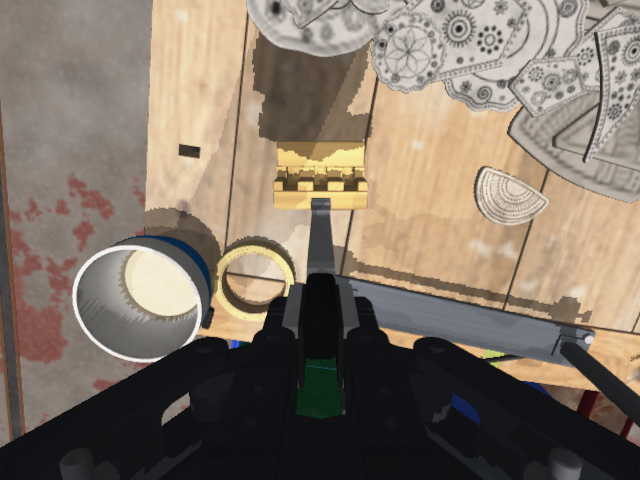

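Run:
```python
from h import *
goto([550,-38,337],Rt(.16))
goto([570,60,337],Rt(-.0686),([550,-38,337],Rt(.16)))
goto([645,60,337],Rt(-.0686),([570,60,337],Rt(-.0686)))
```

```text
shift [0.9321, -0.1138, -0.3837] turn [-0.0005, -0.0001, 0.0002] rows>= 2.4325037414724533 0.026012169070959785
shift [0.9356, 0.0, -0.3536] turn [0.0, 0.0364, 0.0] rows>= 2.3985611031270957 1.8293037984204779
shift [0.0514, 0.0, -0.7482] turn [0.0, 0.0, 0.0] rows>= 1.7985611510791366 0.0
```

carry_out([
  [0.3, -0.1, -0.13, 0, 0, 0, 1],
  [0.6, -0.1, -0.25, 0, 0, 0, 1],
  [0.9, -0.1, -0.38, 0, 0, 0, 1],
  [0.9, -0.1, -0.38, 0, 0, 0, 1],
])

```text
clock: 6.32
tool_pos: [550.9, -37.1, 335.3]
eef_rot: [[-0.163, -0.003, -0.987], [0.987, 0.002, -0.163], [0.003, -1.0, 0.003]]
force: [-1.6, 0.1, -1.0]
grip_width: 10.9
```

carry_out([
  [0.3, 0, -0.12, 0, 0.01, 0, 1],
  [0.6, 0, -0.24, 0, 0.02, 0, 1],
  [0.9, 0, -0.35, 0, 0.0364, 0, 1],
  [0.97, 0, -0.35, 0, 0.0364, 0, 1],
  [0.97, 0, -0.35, 0, 0.0364, 0, 1],
])

```text
clock: 6.73
tool_pos: [569.2, 61.8, 335.5]
eef_rot: [[0.065, -0.004, -0.998], [0.998, -0.0, 0.065], [-0.001, -1.0, 0.004]]
force: [-0.3, -0.4, -1.2]
grip_width: 11.3
```

carry_out([
  [0.02, 0, -0.2, 0, 0, 0, 1],
  [0.03, 0, -0.4, 0, 0, 0, 1],
  [0.04, 0, -0.6, 0, 0, 0, 1],
  [0.05, 0, -0.75, 0, 0, 0, 1],
  [0.05, 0, -0.75, 0, 0, 0, 1],
  [0.05, 0, -0.75, 0, 0, 0, 1],
  [0.05, 0, -0.75, 0, 0, 0, 1],
])

```text
clock: 7.32
tool_pos: [644.1, 58.9, 337.3]
eef_rot: [[0.07, -0.001, -0.998], [0.998, -0.0, 0.07], [-0.0, -1.0, 0.001]]
force: [-0.3, -0.6, -0.6]
grip_width: 10.9
```

Run:
```python
from h import *
s=observe()
print(s['tool_pos'],s['eef_rot'].round(3),s['grip_width'],s['force'])
for n in ['side','top','wrist']:
    p,d=camera(n);cv2.imwrite(f'pics/{n}4.png',p);np.save(f'pics/{n}4.npy',d)
    if n!='wrist': print(proj(n,s['tool_pos']),[(r['confidence'],r['extent']) for r in recognise('hook',n)[:2]])
p=cv2.imread('pics/side4.png');cv2.imwrite('pics/s4.png',cv2.resize(p[120:300,280:420],(466,600)))
p=cv2.imread('pics/top4.png');cv2.imwrite('pics/t4.png',cv2.resize(p[150:300,220:460],(800,500)))
```

```text
[644.07157319  58.87332476 337.29296421] [[ 0.07  -0.001 -0.998]
 [ 0.998 -0.     0.07 ]
 [-0.    -1.     0.001]] 10.923401082861542 [-0.28926775 -0.58878624 -0.60876018]
[349.15077604 163.02103801] [(0.72, [337.1, 174.5, 355.1, 221.3])]
[349.86028534 194.82463525] []
```

View pics/s4.png

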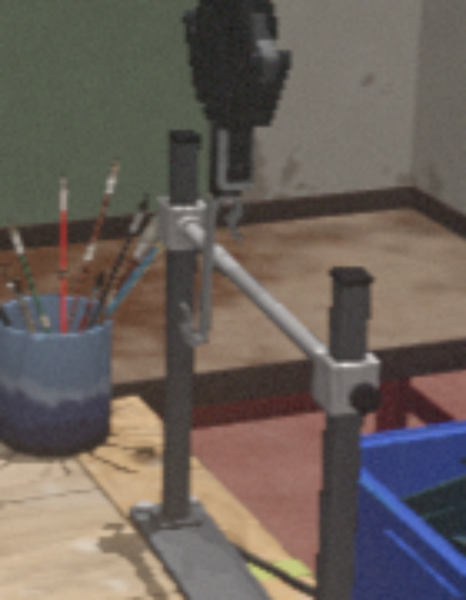

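View pics/t4.png

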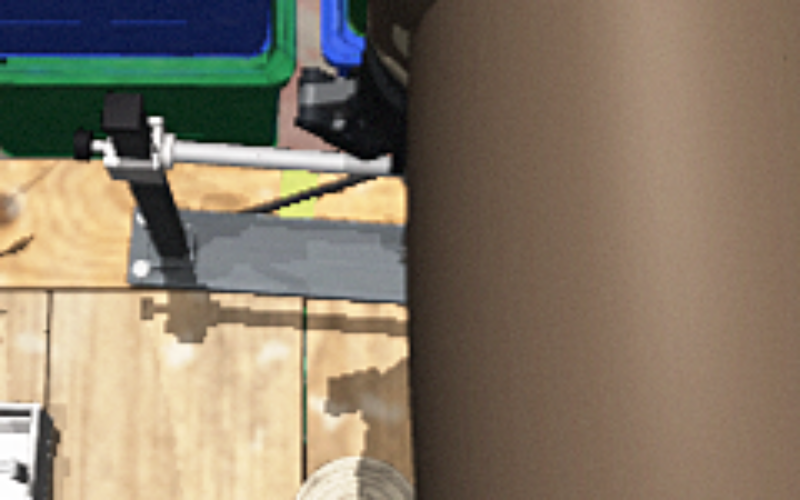

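View pics/wrist4.png

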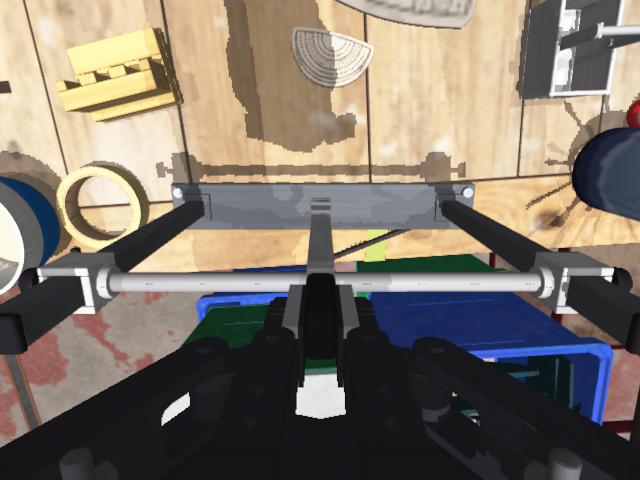

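Run:
```python
from h import *
s=observe();d=np.load('pics/wrist4.npy')
P=cloud('wrist',d,s);X=P.reshape(-1,3)
Y=X[(X[:,2]>220)&(X[:,2]<260)&(X[:,0]>640)&(X[:,0]<690)]
for y in range(-60,190,20):
    Z=Y[(Y[:,1]>y)&(Y[:,1]<y+20)]
    if len(Z)>10:print(y,len(Z),np.percentile(Z[:,0],[1,50,99]).round(1),np.percentile(Z[:,2],[2,50,98]).round(1))
# silhouettes: rail edge rows
g=cv2.imread('pics/wrist4.png')
for u in (200,260,380,440,500):
    col=d[240:310,u]; idx=np.where((col>0)&(col<260))[0]+240; print(u,idx.min(),idx.max(),np.median(d[idx,u]))
    
# side: hook shank/tab and rail
S=cloud('side',np.load('pics/side4.npy')).reshape(-1,3)
Y=S[(S[:,1]>30)&(S[:,1]<90)&(S[:,0]>600)&(S[:,0]<700)&(S[:,2]>180)&(S[:,2]<340)]
for z in range(190,330,8):
    Z=Y[(Y[:,2]>z)&(Y[:,2]<z+8)]
    if len(Z):print(z,len(Z),Z[:,0].min().round(1),np.median(Z,0).round(1),Z[:,0].max().round(1))
```

```text
-60 662 [651.5 655.6 662.7] [236.5 242.9 244.9]
-40 664 [652.8 657.  664.4] [236.7 242.9 245. ]
-20 661 [654.2 658.4 665.7] [236.7 243.  244.9]
0 663 [655.7 659.8 667.2] [236.6 243.  245. ]
20 652 [657.  661.1 668.7] [236.7 243.  245. ]
40 228 [658.2 660.2 663.9] [236.7 242.5 244.9]
60 287 [660.2 662.6 670.6] [236.7 242.7 244.8]
80 663 [661.1 665.5 672.7] [237. 243. 245.]
100 664 [662.4 666.7 673.9] [237.2 243.1 245. ]
120 660 [663.9 668.  675.4] [237.2 243.  245. ]
140 662 [665.3 669.5 676.9] [237.  243.  244.9]
160 662 [666.6 670.8 678.2] [237.2 243.  244.8]
180 1820 [660.4 671.2 688.7] [226.3 244.9 253.8]
200 272 291 229.95201
260 272 291 229.81007
380 272 291 229.64124
440 272 291 229.27715
500 272 291 229.44629
206 13 618.1 [624.7  56.3 211.8] 629.7
214 32 616.5 [625.8  58.  217.7] 632.2
222 23 617.3 [628.1  57.  226.3] 633.2
230 29 615.9 [629.7  58.1 234.7] 661.7
238 80 613.7 [661.6  56.  242.3] 671.2
246 12 627.4 [630.3  57.  250. ] 633.3
254 14 629.5 [631.4  57.  257.8] 634.3
262 14 629.6 [630.7  56.6 266.2] 633.4
270 17 628.3 [631.2  56.8 274.5] 650.9
278 24 629.1 [632.6  56.4 282.5] 650.2
286 25 627.4 [644.   55.5 291. ] 648.4
294 31 630.1 [636.1  56.1 297. ] 651.5
302 36 631.5 [638.5  54.1 306.9] 649.5
310 30 630.7 [639.1  48.9 314.7] 654.7
318 53 632.1 [637.4  45.7 322. ] 656.2
326 53 631.8 [636.7  43.6 329.9] 654.9
```

Run:
```python
from h import *
from scipy.optimize import least_squares
s=observe()
def fit(X,ys=((-60,35),(80,170))):
    m=np.zeros(len(X),bool)
    for a,b in ys:m|=(X[:,1]>a)&(X[:,1]<b)
    Y=X[m&(X[:,2]>225)&(X[:,2]<255)&(X[:,0]>640)&(X[:,0]<690)]
    f=lambda p:np.hypot((Y[:,0]-p[0]-p[1]*(Y[:,1]-60))/np.hypot(1,p[1]),Y[:,2]-p[2])-6
    r=least_squares(f,[664,.068,239],loss='soft_l1',f_scale=1);print(len(Y),r.x,np.std(r.fun))
fit(cloud('wrist',np.load('pics/wrist4.npy'),s).reshape(-1,3))
fit(cloud('top',np.load('pics/top0.npy')).reshape(-1,3))
fit(cloud('side',np.load('pics/side0.npy')).reshape(-1,3))
```

```text
6125 [6.65579962e+02 6.86068760e-02 2.38106732e+02] 0.5462622519778625
692 [6.64611732e+02 6.75571403e-02 2.37335271e+02] 1.1229753506159903
230 [6.65869390e+02 7.01423806e-02 2.37937349e+02] 0.9407083680536503
```

Run:
```python
from h import *
s=observe();d=np.load('pics/wrist4.npy');P=cloud('wrist',d,s)
T=(P-s['tool_pos'])@s['eef_rot']
for r in range(180,362,6): print(r,d[r,320].round(1),T[r,320].round(1), T[r,314].round(1))
Z=T[200:360,300:340].reshape(-1,3)
```

```text
180 454.0 [2.000e-01 3.376e+02 9.900e+00] [ -7.  338.6   9.8]
186 448.9 [2.000e-01 3.305e+02 3.800e+00] [ -6.9 331.5   3.6]
192 450.0 [ 2.000e-01  3.296e+02 -3.200e+00] [ -6.9 329.7  -3.2]
198 239.5 [  0.3 119.4  27.4] [ -3.4 117.4  27.8]
204 222.4 [  0.3 101.5  27.1] [ -3.2 101.8  27. ]
210 234.6 [  0.3 112.5  21.2] [ -3.4 113.1  21. ]
216 243.5 [  0.3 120.2  15.6] [ -3.5 120.   15.7]
222 228.3 [  0.3 104.3  15.6] [ -3.3 105.2  15.3]
228 216.2 [ 0.3 91.6 15.2] [-3.1 92.6 14.9]
234 205.5 [ 0.3 80.3 14.8] [-2.9 80.8 14.7]
240 195.4 [ 0.3 69.8 14.5] [-2.7 69.9 14.5]
246 187.0 [ 0.4 61.  14.1] [-2.6 60.3 14.3]
252 177.5 [ 0.4 51.1 14.2] [-2.5 52.3 13.8]
258 171.3 [ 0.4 44.5 13.6] [-2.3 43.3 14. ]
264 164.7 [ 0.4 37.5 13.3] [-2.2 37.7 13.2]
270 161.5 [ 0.4 33.8 11.9] [-2.2 34.5 11.6]
276 154.3 [ 0.4 26.4 12.2] [-2.  25.1 12.7]
282 149.0 [ 0.4 20.7 11.9] [-2.  20.2 12.1]
288 142.1 [ 0.4 13.7 12.4] [-1.9 15.3 11.8]
294 137.3 [ 0.4  8.7 12.3] [-1.8  9.1 12.1]
300 133.3 [ 0.4  4.4 12. ] [-1.7  4.3 12. ]
306 128.2 [ 0.4 -0.8 12.3] [-1.6 -0.4 12. ]
312 127.7 [ 0.4 -1.8 10.5] [-1.6 -1.5 10.4]
318 126.4 [ 0.4 -3.5  9.2] [-1.6 -3.2  9.1]
324 127.0 [ 0.4 -3.5  7. ] [-1.6 -4.   7.3]
330 128.1 [ 0.4 -3.1  4.5] [-1.6 -3.5  4.8]
336 128.4 [ 0.4 -3.4  2.5] [-1.6 -3.3  2.4]
342 129.5 [ 0.4 -3.  -0.1] [-1.6 -3.5  0.2]
348 130.1 [ 0.4 -3.  -2.4] [-1.6 -3.6 -2. ]
354 129.2 [ 0.4 -4.4 -3.9] [-1.7 -3.4 -4.5]
360 721.6 [ 1.000e-01  5.116e+02 -3.531e+02] [ -11.3  510.8 -352.5]
```

```bash
cat >> h.py <<'E'
def tcp_for(seat,off,R): return np.asarray(seat,float)-R@np.asarray(off,float)
E
python3 - <<'E'
from h import *
R=Rt(-.0686,.034)
for z in (275,270):
    t=tcp_for([665.1,60,z],[0.2,39.7,3.1],R);print(t);goto(t,R)
E
```

```text
[666.83084621  59.68060582 314.7824353 ]
shift [0.0155, 0.2376, -0.2257] turn [-0.0053, -0.0001, 0.0] rows>= 0.7867994361408849 0.265412507836924
[666.83084621  59.68060582 309.7824353 ]
shift [0.0155, 0.2876, -0.2257] turn [-0.0053, -0.0001, 0.0] rows>= 0.8774822133946746 0.265412507836924
```

carry_out([
  [0.015, 0, -0.08, -0.0053, 0, 0, 1],
  [0.015, 0, -0.16, -0.0053, 0, 0, 1],
  [0.015, 0, -0.226, -0.0053, 0, 0, 1],
  [0.015, 0.12, -0.226, -0.0053, 0, 0, 1],
  [0.015, 0.238, -0.226, -0.0053, 0, 0, 1],
  [0.015, 0.238, -0.226, -0.0053, 0, 0, 1],
  [0.015, 0.238, -0.226, -0.0053, 0, 0, 1],
])

```text
clock: 8.15
tool_pos: [667.1, 59.7, 313.5]
eef_rot: [[0.069, 0.032, -0.997], [0.998, -0.003, 0.069], [-0.0, -0.999, -0.032]]
force: [-0.8, -0.0, -1.1]
grip_width: 11.0
```

Run:
```python
from h import *
s=observe()
print(s['tool_pos'],s['eef_rot'].round(3),s['force'])
R=s['eef_rot'];print('seat',s['tool_pos']+R@[0.2,39.7,3.1])
p,d=camera('side');cv2.imwrite('pics/s5.png',cv2.resize(p[150:240,310:390],(533,600),interpolation=cv2.INTER_CUBIC))
p,d=camera('wrist');cv2.imwrite('pics/w5.png',p)
P=cloud('wrist',d,s);T=(P-s['tool_pos'])@R
for r in range(210,310,8): print(r,T[r,318].round(1), P[r,318].round(1))
```

```text
[667.14292979  59.7024105  313.52771232] [[ 0.069  0.032 -0.997]
 [ 0.998 -0.003  0.069]
 [-0.    -0.999 -0.032]] [-0.7651423  -0.02586437 -1.12981038]
seat [665.32308083  60.01670261 273.74920845]
210 [ -0.9 111.8  21.3] [649.4  60.  201.1]
218 [ -0.9 114.   15.7] [655.   59.6 199. ]
226 [-0.8 96.5 15.1] [655.1  59.7 216.6]
234 [-0.7 80.8 14.6] [655.1  59.8 232.3]
242 [-0.7 67.1 14.3] [655.   59.9 246. ]
250 [-0.6 54.2 14.2] [654.7  60.  258.9]
258 [-0.5 45.1 13.4] [655.2  60.  268.1]
266 [-0.5 36.9 12.6] [655.7  60.  276.3]
274 [-0.5 29.  12. ] [656.1  60.  284.2]
282 [-0.4 21.2 11.7] [656.1  60.1 292. ]
290 [-0.4 12.8 12.1] [655.5  60.1 300.4]
298 [-0.3  6.8 11.6] [655.8  60.2 306.3]
306 [-0.3 -0.5 12.1] [655.   60.3 313.7]
```

View pics/s5.png

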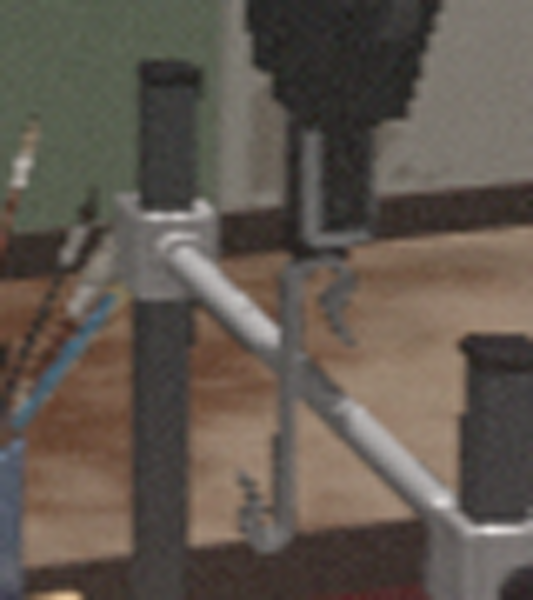

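View pics/w5.png

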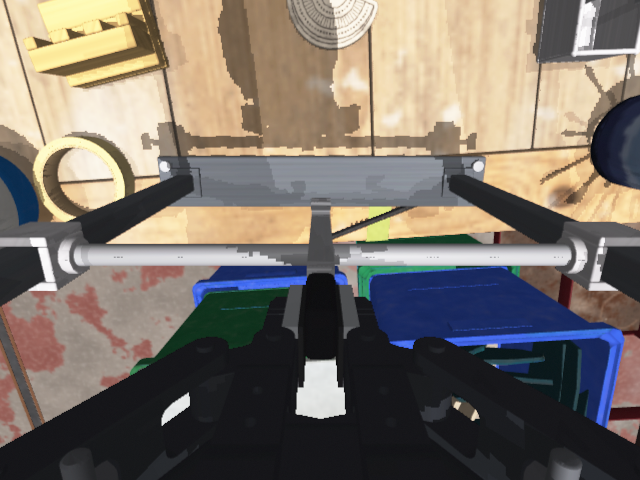

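Run:
```python
from h import *
from scipy.optimize import least_squares
s=observe();p,d=camera('wrist');print(s['tool_pos'])
P=cloud('wrist',d,s);X=P.reshape(-1,3)
def fit(X,ys=((-60,20),(100,170))):
    m=np.zeros(len(X),bool)
    for a,b in ys:m|=(X[:,1]>a)&(X[:,1]<b)
    Y=X[m&(X[:,2]>225)&(X[:,2]<255)&(X[:,0]>640)&(X[:,0]<690)]
    f=lambda p:np.hypot((Y[:,0]-p[0]-p[1]*(Y[:,1]-60))/np.hypot(1,p[1]),Y[:,2]-p[2])-6
    r=least_squares(f,[664,.068,239],loss='soft_l1',f_scale=1);print(len(Y),r.x,np.std(r.fun))
fit(X)
Q=P[222:262,314:326].reshape(-1,3);print('shank',np.median(Q,0),Q[:,0].std())
```

```text
[667.51711355  59.72882878 314.66756484]
6568 [6.65403807e+02 6.85887930e-02 2.38058613e+02] 0.5188717722703937
shank [nan nan nan] nan
```

carry_out([
  [0, 0, 0.014, 0, 0, 0, 1],
  [0, 0.05, 0.014, 0, 0, 0, 1],
  [0, 0.1, 0.014, 0, 0, 0, 1],
  [0, 0.15, 0.014, 0, 0, 0, 1],
  [0, 0.15, 0.014, 0, 0, 0, 1],
  [0, 0.15, 0.014, 0, 0, 0, 1],
])

```text
clock: 8.8
tool_pos: [666.3, 59.8, 298.2]
eef_rot: [[0.069, 0.032, -0.997], [0.998, -0.002, 0.069], [-0.0, -0.999, -0.032]]
force: [-0.5, 0.3, -0.8]
grip_width: 11.0
```

carry_out([
  [0, 0.02, 0, 0, 0, 0, 1],
  [0, 0.04, 0, 0, 0, 0, 1],
  [0, 0.04, 0, 0, 0, 0, 1],
  [0, 0.04, 0, 0, 0, 0, 1],
])

```text
clock: 9.13
tool_pos: [666.8, 59.8, 295.0]
eef_rot: [[0.069, 0.033, -0.997], [0.998, -0.002, 0.069], [-0.0, -0.999, -0.034]]
force: [1.0, 1.0, -0.8]
grip_width: 10.9
```

Run:
```python
from h import *
s=observe()
print(s['tool_pos'],s['eef_rot'].round(3),s['force'])
p,d=camera('side');cv2.imwrite('pics/s6.png',cv2.resize(p[150:240,310:390],(533,600),interpolation=cv2.INTER_CUBIC))
```

```text
[666.79486028  59.80143701 294.97300622] [[ 0.069  0.033 -0.997]
 [ 0.998 -0.002  0.069]
 [-0.    -0.999 -0.034]] [ 1.01505802  0.96250765 -0.7746209 ]
```

View pics/s6.png

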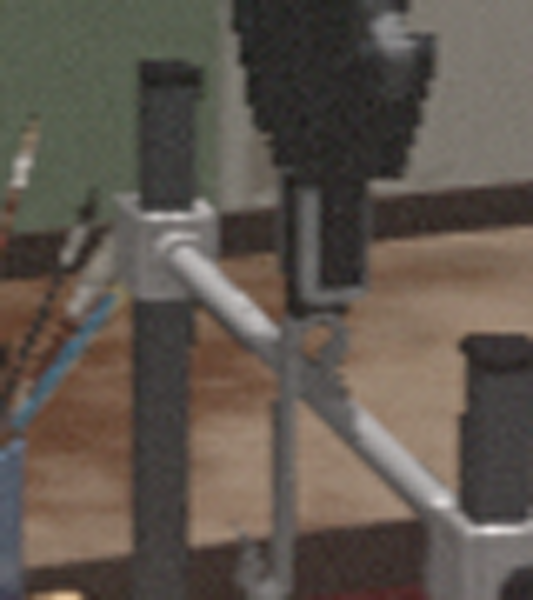

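carry_out([
  [0, 0.02, 0.004, 0, 0, 0, 1],
  [0, 0.03, 0.004, 0, 0, 0, 1],
  [0, 0.03, 0.004, 0, 0, 0, 1],
])

```text
clock: 9.43
tool_pos: [667.1, 59.8, 292.6]
eef_rot: [[0.069, 0.036, -0.997], [0.998, -0.002, 0.069], [0.0, -0.999, -0.036]]
force: [2.7, -0.4, 2.0]
grip_width: 10.8
```

carry_out([
  [0, 0.02, 0, 0, 0, 0, 1],
  [0, 0.02, 0, 0, 0, 0, 1],
  [0, 0.02, 0, 0, 0, 0, 1],
])

```text
clock: 9.68
tool_pos: [667.2, 59.8, 290.7]
eef_rot: [[0.069, 0.036, -0.997], [0.998, -0.002, 0.069], [0.0, -0.999, -0.036]]
force: [4.5, -0.7, 4.1]
grip_width: 10.8
```

carry_out([
  [0, 0.02, 0, 0, 0, 0, 1],
  [0, 0.02, 0, 0, 0, 0, 1],
  [0, 0.02, 0, 0, 0, 0, 1],
])

```text
clock: 9.93
tool_pos: [667.4, 59.8, 288.5]
eef_rot: [[0.069, 0.036, -0.997], [0.998, -0.002, 0.069], [0.0, -0.999, -0.036]]
force: [5.3, 0.0, 4.5]
grip_width: 10.5
```

carry_out([
  [0, 0.01, -0.01, 0, 0, 0, 1],
  [0, 0.02, -0.01, 0, 0, 0, 1],
  [0, 0.02, -0.01, 0, 0, 0, 1],
])

```text
clock: 10.18
tool_pos: [667.6, 59.7, 286.3]
eef_rot: [[0.069, 0.034, -0.997], [0.998, -0.002, 0.069], [0.0, -0.999, -0.034]]
force: [3.4, -0.1, 4.4]
grip_width: 11.1
```

carry_out([
  [0, 0.02, 0, 0, 0, 0, 1],
  [0, 0.02, 0, 0, 0, 0, 1],
  [0, 0.02, 0, 0, 0, 0, 1],
])

```text
clock: 10.43
tool_pos: [667.6, 59.7, 283.2]
eef_rot: [[0.069, 0.032, -0.997], [0.998, -0.002, 0.069], [-0.0, -0.999, -0.032]]
force: [3.7, -0.2, 0.8]
grip_width: 11.0
```

carry_out([
  [0, 0.02, 0, 0, 0, 0, 1],
  [0, 0.02, 0, 0, 0, 0, 1],
  [0, 0.02, 0, 0, 0, 0, 1],
])

```text
clock: 10.68
tool_pos: [667.3, 59.7, 280.7]
eef_rot: [[0.069, 0.031, -0.997], [0.998, -0.003, 0.069], [-0.0, -1.0, -0.031]]
force: [4.0, -0.1, -4.5]
grip_width: 10.8
```

carry_out([
  [0, 0.015, -0.005, 0, 0, 0, 1],
  [0, 0.015, -0.005, 0, 0, 0, 1],
  [0, 0.015, -0.005, 0, 0, 0, 1],
])

```text
clock: 10.93
tool_pos: [667.7, 59.7, 280.1]
eef_rot: [[0.069, 0.031, -0.997], [0.998, -0.002, 0.069], [-0.0, -1.0, -0.032]]
force: [-0.6, 1.5, -0.1]
grip_width: 11.1
```

carry_out([
  [0, 0.01, 0, 0, 0, 0, 1],
  [0, 0.01, 0, 0, 0, 0, 1],
  [0, 0.01, 0, 0, 0, 0, 1],
])

```text
clock: 11.18
tool_pos: [667.8, 59.7, 279.5]
eef_rot: [[0.069, 0.032, -0.997], [0.998, -0.002, 0.069], [0.0, -0.999, -0.032]]
force: [-1.6, 0.5, -1.0]
grip_width: 11.0
```

carry_out([
  [0, 0.01, 0, 0, 0, 0, 1],
  [0, 0.01, 0, 0, 0, 0, 1],
  [0, 0.01, 0, 0, 0, 0, 1],
])

```text
clock: 11.43
tool_pos: [667.8, 59.7, 278.9]
eef_rot: [[0.069, 0.033, -0.997], [0.998, -0.002, 0.069], [0.0, -0.999, -0.033]]
force: [-5.4, 0.4, 3.3]
grip_width: 11.1
```

carry_out([
  [0, 0.005, 0.006, 0, 0, 0, 1],
  [0, 0.01, 0.006, 0, 0, 0, 1],
  [0, 0.01, 0.006, 0, 0, 0, 1],
])

```text
clock: 11.68
tool_pos: [667.6, 59.7, 278.3]
eef_rot: [[0.069, 0.034, -0.997], [0.998, -0.002, 0.069], [0.0, -0.999, -0.034]]
force: [-4.1, -0.7, 5.6]
grip_width: 10.9
```

carry_out([
  [0, 0.005, 0, 0, 0, 0, 1],
  [0, 0.01, 0, 0, 0, 0, 1],
  [0, 0.01, 0, 0, 0, 0, 1],
])

```text
clock: 11.93
tool_pos: [667.6, 59.7, 278.3]
eef_rot: [[0.069, 0.035, -0.997], [0.998, -0.002, 0.069], [0.0, -0.999, -0.035]]
force: [-6.1, -0.4, 9.6]
grip_width: 11.2
```

carry_out([
  [0, -0.015, 0, 0, 0, 0, 1],
  [0, -0.015, 0, 0, 0, 0, 0.7],
  [0, -0.015, 0, 0, 0, 0, 0.4],
  [0, -0.015, 0, 0, 0, 0, 0.2],
  [0, -0.015, 0, 0, 0, 0, 0],
  [0, -0.015, 0, 0, 0, 0, 0],
  [0, -0.015, 0, 0, 0, 0, 0],
])

```text
clock: 12.52
tool_pos: [667.9, 59.7, 277.8]
eef_rot: [[0.069, 0.033, -0.997], [0.998, -0.002, 0.069], [-0.0, -0.999, -0.033]]
force: [0.1, 0.7, -0.2]
grip_width: 42.7
```

carry_out([
  [0, -0.2, 0, 0, 0, 0, 0],
  [0, -0.4, 0, 0, 0, 0, -0.2],
  [0, -0.6, 0, 0, 0, 0, -0.2],
  [0, -0.8, 0, 0, 0, 0, -0.2],
  [0, -0.8, 0, 0, 0, 0, -0.2],
])

```text
clock: 12.93
tool_pos: [665.6, 59.9, 362.3]
eef_rot: [[0.069, 0.039, -0.997], [0.998, -0.002, 0.069], [0.001, -0.999, -0.039]]
force: [-0.2, 0.1, 0.6]
grip_width: 51.6
```

Run:
```python
from h import *
s=observe()
print(s['tool_pos'],s['force'],s['grip_width'])
p,d=camera('side');cv2.imwrite('pics/s7.png',cv2.resize(p[150:240,310:390],(533,600),interpolation=cv2.INTER_CUBIC))
p,d=camera('wrist');cv2.imwrite('pics/w7.png',p)
```

```text
[665.56662676  59.91567384 362.31327347] [-0.18729356  0.11240498  0.61202724] 51.59000668519722
```

View pics/s7.png

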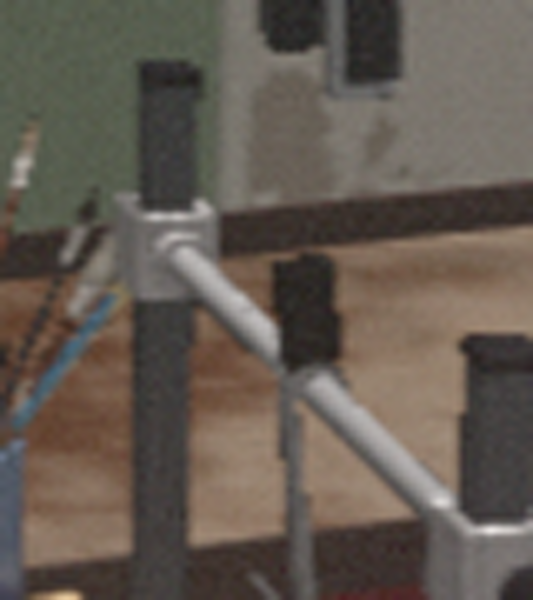

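View pics/w7.png

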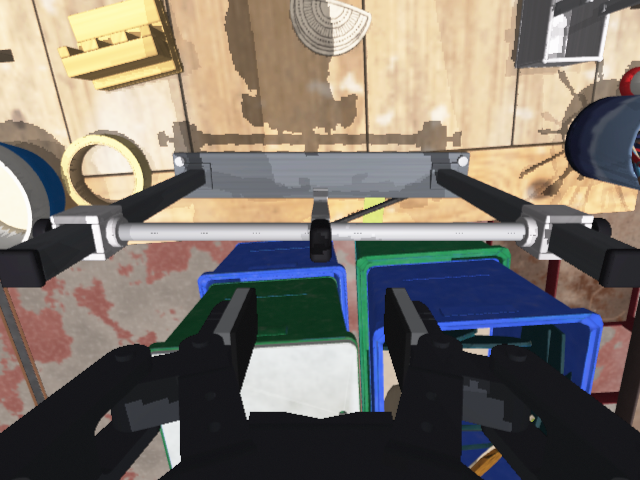

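Run:
```python
from h import *
P=cloud('top',np.load('pics/top0.npy'))
Q=P[262:325,192:245].reshape(-1,3)
Y=Q[(Q[:,2]>56)&(Q[:,2]<68)]
# drop strap points via clustering
m=np.zeros((480,640),np.uint8)
Z=P[...,2];mask=(Z>50)&(Z<70);mask[:262]=0;mask[325:]=0;mask[:,:192]=0;mask[:,245:]=0
n,l,st,_=cv2.connectedComponentsWithStats(mask.astype(np.uint8),connectivity=8)
print(st)
k=1+np.argmax(st[1:,4]);Y=P[l==k];r=cv2.minAreaRect(Y[:,:2].astype(np.float32));print(r,np.median(Y[:,2]))
B=Q[(Q[:,2]>104)&(Q[:,2]<122)];print('bar',len(B),B.mean(0),B.min(0),B.max(0),cv2.minAreaRect(B[:,:2].astype(np.float32)))
vx,vy,x0,y0=cv2.fitLine(B[:,:2].astype(np.float32),cv2.DIST_L2,0,.01,.01).ravel();print(np.arctan2(vx,vy)) 
S=cloud('side',np.load('pics/side0.npy')).reshape(-1,3)
Q=S[(S[:,0]>450)&(S[:,0]<580)&(S[:,1]>270)&(S[:,1]<385)&(S[:,2]>10)&(S[:,2]<125)]
print('side',len(Q),np.percentile(Q,[1,50,99],axis=0))
```

```text
[[     0      0    640    480 306881]
 [   200    269     32     46    319]]
((514.4451904296875, 320.71295166015625), (58.56206130981445, 93.23360443115234), 88.04956817626953) 60.958335196176336
bar 119 [514.00589665 319.53147496 111.8634014 ] [507.3129136  292.43105741 104.86483625] [520.5573826  348.09636535 117.63880533] ((513.8934936523438, 320.2322692871094), (55.51504898071289, 11.811098098754883), 88.34355163574219)
0.028811648
side 1193 [[469.67638695 285.81218375  11.1695486 ]
 [513.07744113 295.13050318  47.27494085]
 [559.36855715 351.04011092 113.30321013]]
```

Run:
```python
from h import *
R=Rt(-.032,.7);C=np.array([514.4,320.5,0]);Rc=Ro.from_euler('z',-.032).as_matrix()
g=C+Rc@[-28,0,36];t=g-6*R[:,1];pre=t-90*R[:,1]
print('grasp tcp',t,'pre',pre)
s=observe();cur=(s['tool_pos'],s['eef_rot'])
goto(pre,R,cur)
R0=Rt(-.0686,.034)
goto([580,160,340],R0,cur);goto([500,255,260],R0,([580,160,340],R0));goto(pre,R,([500,255,260],R0))
```

```text
grasp tcp [482.55100752 321.51951578  40.58905312] pre [424.60109869 323.37454609 109.42484998]
shift [2.4604, 2.3987, 2.6732] turn [-0.1058, -0.0057, -0.0021] rows>= 10.44022844570381 5.327670797555295
shift [0.9389, 0.1525, 0.9296] turn [0.0002, -0.0001, 0.0] rows>= 3.1895212791094845 0.011675200885000368
shift [0.8929, 0.7702, 0.8899] turn [0.0, 0.0, 0.0] rows>= 3.542754604962627 0.0
shift [0.6305, 1.4777, 0.8498] turn [-0.106, -0.0055, -0.0021] rows>= 4.358505680214863 5.337210063917105
```

carry_out([
  [0.2, 0, 0.4, 0, 0, 0, -1],
  [0.5, 0, 0.7, 0, 0, 0, -1],
  [0.8, 0, 0.93, 0, 0, 0, -1],
  [0.94, 0, 0.93, 0, 0, 0, -1],
  [0.94, 0, 0.93, 0, 0, 0, -1],
])

```text
clock: 13.45
tool_pos: [577.5, 162.8, 353.9]
eef_rot: [[0.065, 0.032, -0.997], [0.998, -0.002, 0.065], [0.0, -0.999, -0.032]]
force: [0.0, -1.0, 0.9]
grip_width: 85.1
```

carry_out([
  [0.3, 0.25, 0.3, 0, 0, 0, -1],
  [0.6, 0.5, 0.6, 0, 0, 0, -1],
  [0.9, 0.8, 0.9, 0, 0, 0, -1],
  [0.9, 0.8, 0.9, 0, 0, 0, -1],
  [0.9, 0.8, 0.9, 0, 0, 0, -1],
])

```text
clock: 13.87
tool_pos: [495.0, 257.1, 267.2]
eef_rot: [[0.066, 0.027, -0.997], [0.998, -0.005, 0.066], [-0.003, -1.0, -0.027]]
force: [0.4, 0.3, 0.2]
grip_width: 85.3
```

Run:
```python
from h import *
R=Rt(-.032,.7)
pre=np.array([424.6,323.4,135]);goto(pre,R);print(observe()['tool_pos'])
```

```text
shift [0.6197, 1.3, 0.7809] turn [-0.1071, -0.005, -0.0024] rows>= 3.9285968231455457 5.393511204489107
[494.95453696 257.06669002 267.24196964]
```

carry_out([
  [0.2, 0.2, 0.3, -0.02, -0.001, 0, -1],
  [0.4, 0.4, 0.5, -0.04, -0.002, -0.001, -1],
  [0.6, 0.6, 0.78, -0.06, -0.005, -0.002, -1],
  [0.62, 0.8, 0.78, -0.08, -0.005, -0.0024, -1],
  [0.62, 0.8, 0.78, -0.107, -0.005, -0.0024, -1],
  [0.62, 0.8, 0.78, -0.107, -0.005, -0.0024, -1],
  [0.62, 0.8, 0.78, -0.107, -0.005, -0.0024, -1],
])

```text
clock: 14.45
tool_pos: [425.6, 321.6, 186.8]
eef_rot: [[0.034, 0.648, -0.761], [0.999, -0.022, 0.025], [-0.001, -0.761, -0.648]]
force: [0.4, 0.1, -0.6]
grip_width: 85.1
```

Run:
```python
from h import *
R=Rt(-.032,.7)
s=observe();print(s['tool_pos'],s['eef_rot'].round(3),s['joints'].round(2))
goto([424.6,323.4,109.4],R)
p,d=camera('wrist');cv2.imwrite('pics/w8.png',p);np.save('pics/w8.npy',d)
P=cloud('wrist',d,s);X=P.reshape(-1,3)
Y=X[(X[:,0]>450)&(X[:,0]<580)&(X[:,1]>275)&(X[:,1]<375)&(X[:,2]>56)&(X[:,2]<66)]
print('rim',len(Y),cv2.minAreaRect(Y[:,:2].astype(np.float32)),np.median(Y[:,2]))
B=X[(X[:,0]>490)&(X[:,0]<540)&(X[:,1]>275)&(X[:,1]<375)&(X[:,2]>104)&(X[:,2]<118)]
print('bar',len(B),B.mean(0),B.min(0),B.max(0));vx,vy,*_=cv2.fitLine(B[:,:2].astype(np.float32),cv2.DIST_L2,0,.01,.01).ravel();print(-np.arctan2(vx,vy))
```

```text
[425.61314312 321.59104839 186.82192119] [[ 0.034  0.648 -0.761]
 [ 0.999 -0.022  0.025]
 [-0.001 -0.761 -0.648]] [ 0.92 -0.17 -0.66  0.62 -0.56  0.82]
shift [0.0185, 0.5826, 0.51] turn [0.0008, -0.0001, -0.0003] rows>= 1.857306430439041 0.04425558783042737
rim 2166 ((513.8289794921875, 320.5966796875), (59.65412139892578, 92.93547821044922), 87.5619888305664) 61.60098581849263
bar 1109 [512.1633208  320.6175361  111.58156303] [507.10054216 292.99249342 104.00506241] [520.76168867 348.60210688 116.73722791]
-0.03529306
```

View pics/w8.png

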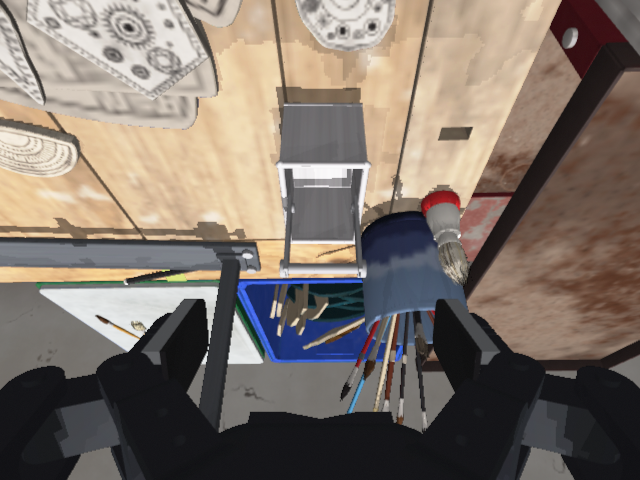

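Run:
```python
from h import *
R=Rt(-.035,.7);C=np.array([514.2,320.6,0]);Rc=Ro.from_euler('z',-.035).as_matrix()
g=C+Rc@[-28,0,36];t=g-6*R[:,1];pre=t-80*R[:,1]
print(t,pre);goto(pre,R);goto(t,R,(pre,R))
```

```text
[482.35420938 321.71505802  40.58905312] [430.84835785 323.51849929 101.77642811]
shift [0.0132, 0.6868, 0.529] turn [0.0007, -0.0, 0.0001] rows>= 2.0791042599914533 0.03396489659126633
shift [0.0, 0.8, 0.0] turn [0.0, 0.0, 0.0] rows>= 1.9184652278177454 0.0
```

carry_out([
  [0.005, 0.2, 0.2, 0.0007, 0, 0, -1],
  [0.01, 0.4, 0.4, 0.0007, 0, 0, -1],
  [0.013, 0.6, 0.53, 0.0007, 0, 0, -1],
  [0.013, 0.69, 0.53, 0.0007, 0, 0, -1],
  [0.013, 0.69, 0.53, 0.0007, 0, 0, -1],
  [0.013, 0.69, 0.53, 0.0007, 0, 0, -1],
])

```text
clock: 15.0
tool_pos: [433.3, 324.3, 103.1]
eef_rot: [[0.038, 0.644, -0.764], [0.999, -0.022, 0.03], [0.003, -0.764, -0.645]]
force: [1.2, 0.6, -0.2]
grip_width: 85.4
```

Run:
```python
from h import *
R=Rt(-.035,.7)
s=observe();print(s['tool_pos'])
goto([482.35,321.7,40.6],R)
p,d=camera('wrist');cv2.imwrite('pics/w9.png',p)
```

```text
[433.34137391 324.32916149 103.09370294]
shift [-0.0094, 0.7941, 0.0278] turn [0.0001, -0.0006, 0.0] rows>= 1.905565266939343 0.030493502008710992
```

View pics/w9.png

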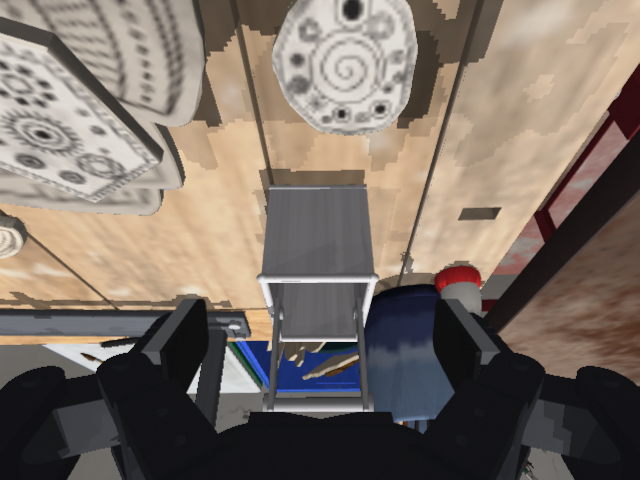

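carry_out([
  [-0.009, 0.2, 0.028, 0, -0.0006, 0, -1],
  [-0.009, 0.4, 0.028, 0, -0.0006, 0, -1],
  [-0.009, 0.6, 0.028, 0, -0.0006, 0, -1],
  [-0.009, 0.75, 0.028, 0, -0.0006, 0, -1],
  [-0.009, 0.79, 0.028, 0, -0.0006, 0, -1],
  [-0.009, 0.79, 0.028, 0, -0.0006, 0, -1],
  [-0.009, 0.79, 0.028, 0, -0.0006, 0, -1],
])

```text
clock: 15.63
tool_pos: [481.0, 322.3, 41.5]
eef_rot: [[0.033, 0.645, -0.763], [0.999, -0.02, 0.026], [0.001, -0.764, -0.646]]
force: [-0.3, 0.7, 0.9]
grip_width: 85.1
```

Run:
```python
from h import *
s=observe();print(s['tool_pos'],s['force'])
p,d=camera('wrist');cv2.imwrite('pics/w10.png',p)
p,d=camera('side');cv2.imwrite('pics/s10.png',cv2.resize(p[170:320,190:340],(600,600),interpolation=cv2.INTER_CUBIC))
```

```text
[481.00288844 322.28125622  41.46411661] [-0.2625039   0.72211652  0.89704501]
```

View pics/w10.png

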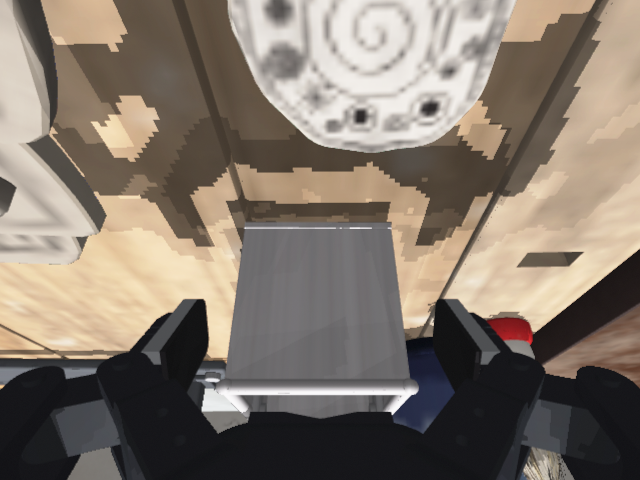

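View pics/s10.png

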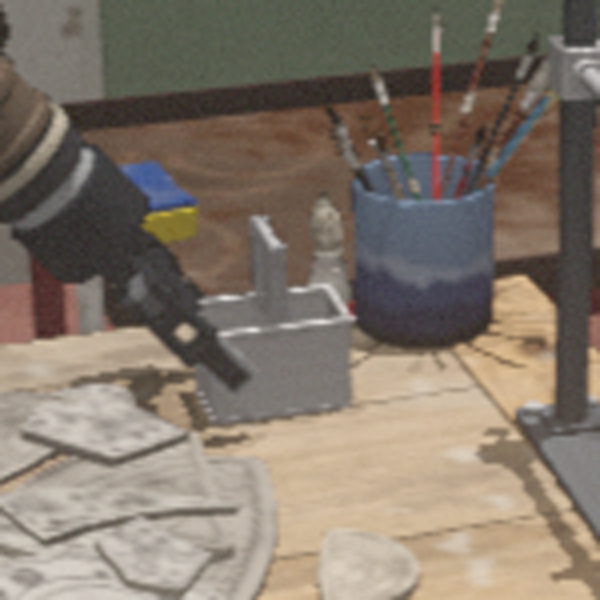

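carry_out([
  [0, 0, 0, 0, 0, 0, -0.5],
  [0, 0, 0, 0, 0, 0, 0],
  [0, 0, 0, 0, 0, 0, 0.5],
  [0, 0, 0, 0, 0, 0, 1],
  [0, 0, 0, 0, 0, 0, 1],
  [0, 0, 0, 0, 0, 0, 1],
], grip_force=45)

```text
clock: 16.23
tool_pos: [480.6, 322.3, 41.2]
eef_rot: [[0.032, 0.646, -0.763], [0.999, -0.02, 0.025], [0.001, -0.763, -0.646]]
force: [-5.3, -1.0, 5.5]
grip_width: 55.6
```

carry_out([
  [0, 0, 0, 0, 0, 0, 1],
  [0, 0, 0, 0, 0, 0, 1],
])

```text
clock: 16.4
tool_pos: [480.6, 322.3, 41.2]
eef_rot: [[0.032, 0.646, -0.763], [0.999, -0.02, 0.025], [0.001, -0.763, -0.646]]
force: [-4.7, -0.1, 6.1]
grip_width: 55.7
```

Run:
```python
from h import *
s=observe();R=s['eef_rot'];print(s['tool_pos'],s['force'])
goto(s['tool_pos']+[0,0,20],R);goto(s['tool_pos']+[0,0,90],R)
```

```text
[480.55635547 322.34311706  41.1918922 ] [-4.70722206 -0.0797017   6.06950409]
shift [0.0002, -0.1527, -0.1292] turn [0.0, 0.0, 0.0] rows>= 0.4796163069544364 0.0
shift [0.0009, -0.6869, -0.5815] turn [0.0, 0.0, 0.0] rows>= 2.158273381294964 0.0
```

carry_out([
  [0, -0.08, -0.07, 0, 0, 0, 1],
  [0, -0.2, -0.17, 0, 0, 0, 1],
  [0, -0.35, -0.3, 0, 0, 0, 1],
  [0, -0.5, -0.42, 0, 0, 0, 1],
  [0, -0.69, -0.58, 0, 0, 0, 1],
  [0, -0.8, -0.68, 0, 0, 0, 1],
  [0, -0.8, -0.68, 0, 0, 0, 1],
  [0, -0.8, -0.68, 0, 0, 0, 1],
])

```text
clock: 17.07
tool_pos: [480.8, 322.2, 145.7]
eef_rot: [[0.032, 0.645, -0.763], [0.999, -0.02, 0.025], [0.001, -0.764, -0.646]]
force: [0.1, -0.3, -1.4]
grip_width: 55.3
```

Run:
```python
from h import *
s=observe();R=s['eef_rot'];print(s['tool_pos'],s['force'],s['ft_torque'])
p,d=camera('wrist');cv2.imwrite('pics/w11.png',p);np.save('pics/w11.npy',d)
p,d=camera('top');cv2.imwrite('pics/t11.png',p)
p,d=camera('side');cv2.imwrite('pics/s11.png',p);np.save('pics/s11.npy',d)
cv2.imwrite('pics/s11a.png',cv2.resize(p[130:310,190:400],(700,600),interpolation=cv2.INTER_CUBIC))
```

```text
[480.7966683  322.17101258 145.67243766] [ 0.06393707 -0.27064432 -1.38524232] [ 7.97038005e-02  8.34599764e-01 -1.62982008e-04]
```

View pics/w11.png

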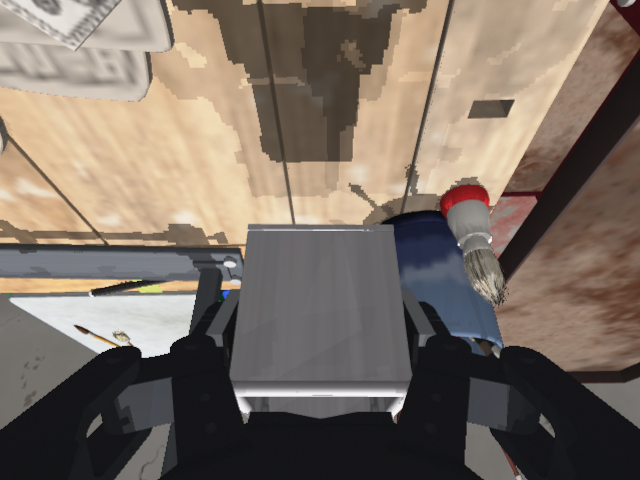

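View pics/s11a.png

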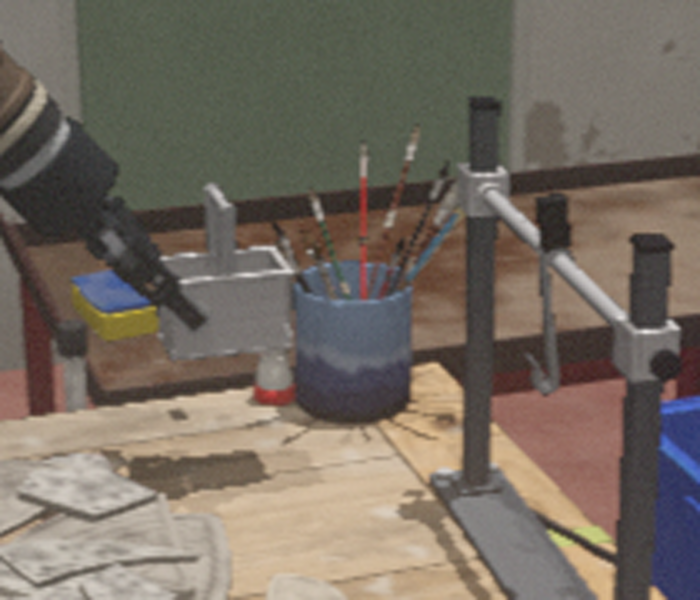

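View pics/t11.png

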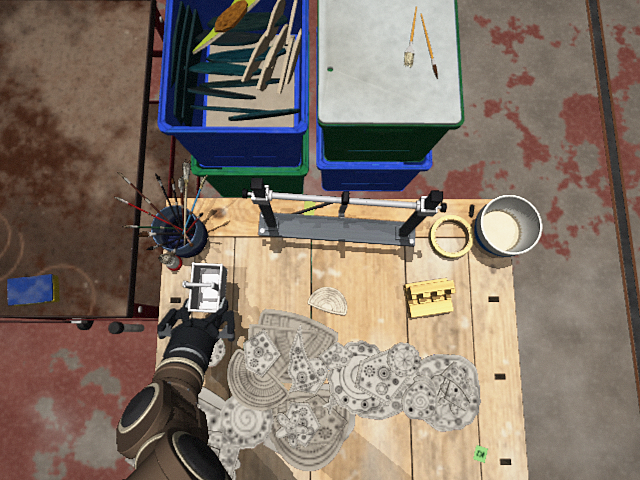

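Run:
```python
from h import *
s=observe();R=s['eef_rot'];t=s['tool_pos'];print(t)
_,d=camera('top');P=cloud('top',d);X=P.reshape(-1,3)
Y=X[(X[:,0]>455)&(X[:,0]<575)&(X[:,1]>280)&(X[:,1]<365)&(X[:,2]>155)&(X[:,2]<178)]
A=np.c_[Y[:,:2]-[514,320],np.ones(len(Y))];
for it in range(5):
    c,*_=np.linalg.lstsq(A,Y[:,2],rcond=None);k=abs(A@c-Y[:,2])<3;A,Y=A[k],Y[k]
print('rim plane',len(Y),c,cv2.minAreaRect(Y[:,:2].astype(np.float32)))
B=X[(X[:,0]>490)&(X[:,0]<540)&(X[:,1]>280)&(X[:,1]<365)&(X[:,2]>205)&(X[:,2]<228)]
print('bar',len(B),B.mean(0),np.percentile(B,[1,50,99],axis=0),cv2.minAreaRect(B[:,:2].astype(np.float32)))
exp=np.array([514.1,320.6,110])
b=R.T@(exp-[480.6,322.3,41.2]);print('bar in tool expected',b,'now world',t+R@b)
S=cloud('side',np.load('pics/s11.npy')).reshape(-1,3)
Y=S[(S[:,1]>40)&(S[:,1]<75)&(S[:,0]>620)&(S[:,0]<700)&(S[:,2]>120)&(S[:,2]<300)]
for z in range(130,300,6):
    Z=Y[(Y[:,2]>z)&(Y[:,2]<z+6)]
    if len(Z):print(z,len(Z),Z[:,0].min().round(1),np.median(Z,0).round(1),Z[:,0].max().round(1))
```

```text
[479.89888739 321.08488738 143.02999433]
rim plane 283 [-2.43358930e-02 -3.47292013e-03  1.63301186e+02] ((508.839599609375, 323.04290771484375), (105.96162414550781, 83.36747741699219), 0.2324729859828949)
bar 147 [514.00166781 319.72883615 213.85757504] [[507.72455272 292.72833583 209.46407747]
 [514.32144983 319.85867585 213.82798689]
 [519.95515915 347.74662541 218.21212031]] ((513.7138671875, 320.2209777832031), (56.72420883178711, 11.142139434814453), 88.14205169677734)
bar in tool expected [ -0.76551255 -31.09061097 -69.93831497] now world [513.39888739 319.38488738 211.82999433]
142 2 659.0 [660.1  57.  147.2] 661.3
148 19 654.3 [662.6  58.3 152.1] 668.1
154 18 652.2 [660.1  59.2 156.9] 667.5
160 17 652.8 [662.7  56.  162.8] 667.3
166 16 650.8 [663.8  56.7 169.8] 666.3
172 10 650.1 [663.3  56.8 174. ] 666.1
178 8 661.2 [663.2  55.6 179.2] 664.8
184 9 659.9 [661.6  57.1 186.4] 663.9
190 12 659.9 [660.7  56.  193.3] 663.8
196 10 658.9 [661.1  56.  199.4] 664.5
202 6 658.1 [659.7  57.8 204.1] 660.2
208 11 656.1 [658.7  56.6 212.2] 661.1
214 9 656.3 [658.   58.9 217.5] 661.8
220 9 655.4 [657.1  56.9 222.9] 660.7
226 10 655.4 [657.2  56.5 228.6] 660.8
232 13 653.6 [656.2  55.3 235.9] 660.4
238 33 654.5 [660.6  53.6 242. ] 675.1
244 28 653.9 [662.6  54.7 247.5] 672.1
250 21 653.5 [663.2  55.6 252.8] 673.1
256 28 650.8 [661.9  53.8 258.8] 673.1
262 30 651.8 [660.4  54.6 264.9] 671.5
268 25 651.4 [657.7  55.6 270.8] 670.1
274 35 650.4 [658.4  55.  278.2] 669.9
280 10 655.3 [663.   58.7 281.2] 669.4
```

```bash
cat >> h.py <<'E'
RB=Rt(-.0686,.72)
BOFF=np.array([[0.032,0.645,-0.763],[0.999,-0.02,0.025],[0.001,-0.764,-0.646]]).T@np.array([33.7,-1.5,68.7])
def bar(s): return s['tool_pos']+s['eef_rot']@BOFF
E
python3 - <<'E'
from h import *
s=observe();print(s['tool_pos'],bar(s),BOFF)
cur=(s['tool_pos'],s['eef_rot'])
for b in ([545,232,205],[575,145,200],[607,60,192]):
    t=tcp_for(b,BOFF,RB);print(t);goto(t,RB,cur);cur=(t,RB)
E
```

```text
[479.98500978 321.13039906 143.08669208] [513.87863326 319.83256036 211.7287151 ] [ -0.3514 -30.7203 -70.1308]
[512.63221202 234.57614837 135.66112791]
shift [-0.8544, 0.2861, -0.2222] turn [-0.0033, 0.0046, 0.0035] rows>= 2.2255200726412503 0.33654545072340564
[542.63221202 147.57614837 130.66112791]
shift [-0.8474, 0.2743, -0.2369] turn [0.0, 0.0, 0.0] rows>= 2.210141469063589 0.0
[574.63221202  62.57614837 122.66112791]
shift [-0.8261, 0.3091, -0.2311] turn [0.0, 0.0, 0.0] rows>= 2.186466538256724 0.0
```

carry_out([
  [-0.15, 0.05, -0.04, 0, 0, 0, 1],
  [-0.35, 0.11, -0.09, -0.001, 0.001, 0.001, 1],
  [-0.6, 0.2, -0.16, -0.002, 0.003, 0.002, 1],
  [-0.85, 0.286, -0.222, -0.0033, 0.0046, 0.0035, 1],
])

```text
clock: 17.6
tool_pos: [513.2, 234.9, 136.3]
eef_rot: [[0.068, 0.659, -0.749], [0.998, -0.044, 0.052], [0.001, -0.751, -0.66]]
force: [0.5, 0.2, -0.4]
grip_width: 55.4
```

carry_out([
  [-0.28, 0.09, -0.08, 0, 0, 0, 1],
  [-0.56, 0.18, -0.16, 0, 0, 0, 1],
  [-0.84, 0.27, -0.237, 0, 0, 0, 1],
])

```text
clock: 17.85
tool_pos: [542.7, 148.1, 131.3]
eef_rot: [[0.068, 0.658, -0.75], [0.998, -0.044, 0.052], [0.001, -0.752, -0.66]]
force: [0.3, -0.9, -0.5]
grip_width: 55.6
```

carry_out([
  [-0.26, 0.09, -0.07, 0, 0, 0, 1],
  [-0.5, 0.18, -0.14, 0, 0, 0, 1],
  [-0.68, 0.25, -0.19, 0, 0, 0, 1],
  [-0.8, 0.3, -0.22, 0, 0, 0, 1],
  [-0.83, 0.3, -0.23, 0, 0, 0, 1],
  [-0.83, 0.3, -0.23, 0, 0, 0, 1],
  [-0.83, 0.3, -0.23, 0, 0, 0, 1],
])

```text
clock: 18.43
tool_pos: [574.1, 64.4, 124.5]
eef_rot: [[0.069, 0.658, -0.75], [0.998, -0.044, 0.053], [0.002, -0.751, -0.66]]
force: [0.8, -0.2, -1.4]
grip_width: 55.2
```

Run:
```python
from h import *
s=observe();R=s['eef_rot'];t=s['tool_pos'];print(s['clock'],t,bar(s),R.round(3))
p,d=camera('side');cv2.imwrite('pics/s12.png',p);np.save('pics/s12.npy',d)
cv2.imwrite('pics/s12a.png',cv2.resize(p[150:310,260:420],(600,600),interpolation=cv2.INTER_CUBIC))
p,d=camera('wrist');cv2.imwrite('pics/w12.png',p)
p,d=camera('top');X=cloud('top',d).reshape(-1,3)
cv2.imwrite('pics/t12.png',cv2.resize(p[180:330,260:420],(640,600)))
b=bar(s)
B=X[(abs(X[:,0]-b[0])<15)&(abs(X[:,1]-b[1])<35)&(X[:,2]>b[2]-3)&(X[:,2]<b[2]+10)]
print('bar',len(B),np.percentile(B,[1,50,99],axis=0) if len(B) else '')
```

```text
18.4333 [574.0543076   64.35951411 124.54178235] [606.373712    61.62520513 193.89716481] [[ 0.069  0.658 -0.75 ]
 [ 0.998 -0.044  0.053]
 [ 0.002 -0.751 -0.66 ]]
bar 130 [[599.87259668  36.34537777 192.93806353]
 [606.86160661  63.14801952 196.5567795 ]
 [614.19175039  90.28899931 200.53911074]]
```

View pics/s12a.png

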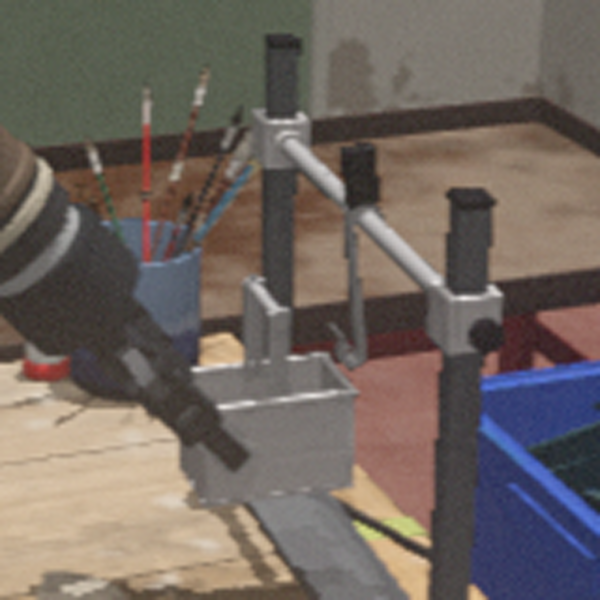

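View pics/t12.png

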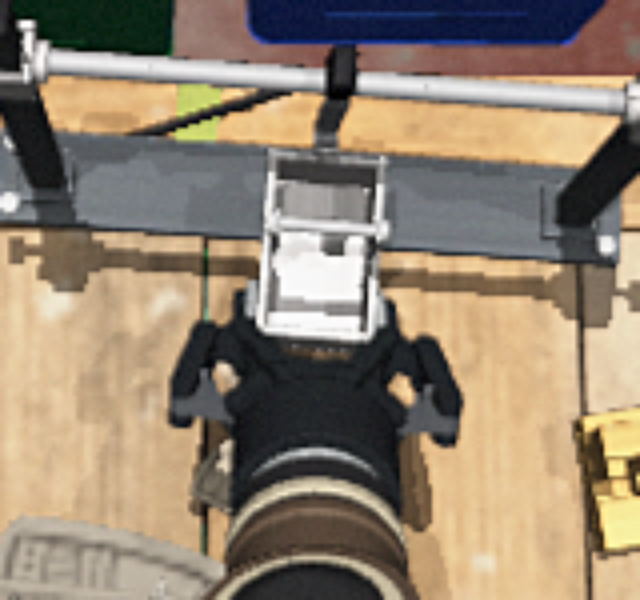

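View pics/w12.png

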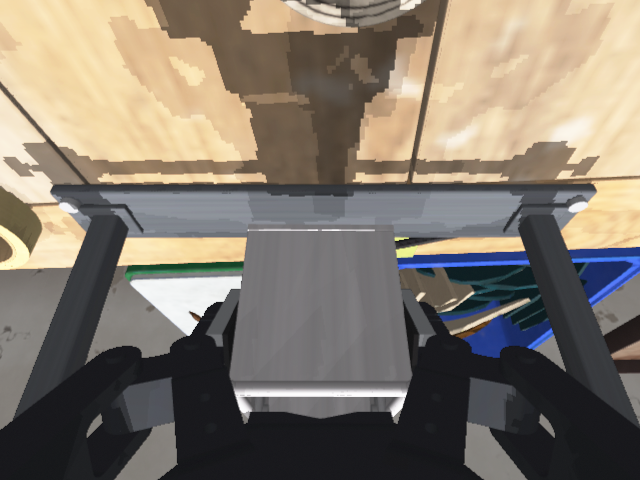

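Run:
```python
from h import *
s=observe();cur=(s['tool_pos'],s['eef_rot'])
print(bar(s))
for b in ([638,60.5,190],[650,60.5,187]):
    t=tcp_for(b,BOFF,RB);goto(t,RB,cur)
```

```text
[606.55834633  62.46734605 194.6550916 ]
shift [0.0001, 0.2419, -0.2052] turn [0.0003, -0.0001, 0.0004] rows>= 0.760710956379599 0.026507992638586157
shift [0.0081, 0.3435, -0.2753] turn [0.0003, -0.0001, 0.0004] rows>= 1.055830161718906 0.026507992638586157
```

carry_out([
  [0, 0.06, -0.05, 0, 0, 0, 1],
  [0, 0.14, -0.11, 0, 0, 0, 1],
  [0, 0.22, -0.18, 0, 0, 0, 1],
  [0, 0.28, -0.23, 0, 0, 0, 1],
  [0.005, 0.33, -0.265, 0, 0, 0, 1],
  [0.008, 0.343, -0.275, 0, 0, 0, 1],
  [0.008, 0.343, -0.275, 0, 0, 0, 1],
  [0.008, 0.343, -0.275, 0, 0, 0, 1],
])

```text
clock: 19.25
tool_pos: [617.7, 62.0, 117.4]
eef_rot: [[0.069, 0.659, -0.749], [0.998, -0.044, 0.053], [0.002, -0.751, -0.66]]
force: [-0.0, 1.1, -1.0]
grip_width: 55.8
```

Run:
```python
from h import *
s=observe();R=s['eef_rot'];t=s['tool_pos'];print(s['clock'],t,bar(s),s['force'])
p,d=camera('side');cv2.imwrite('pics/s13.png',p);np.save('pics/s13.npy',d)
cv2.imwrite('pics/s13a.png',cv2.resize(p[160:270,300:410],(600,600),interpolation=cv2.INTER_CUBIC))
p,d=camera('top');X=cloud('top',d).reshape(-1,3)
cv2.imwrite('pics/t13.png',cv2.resize(p[180:280,290:390],(600,600),interpolation=cv2.INTER_CUBIC))
b=bar(s)
B=X[(abs(X[:,0]-b[0])<15)&(abs(X[:,1]-b[1])<35)&(X[:,2]>b[2]-3)&(X[:,2]<b[2]+10)]
print('bar',len(B),np.percentile(B,[1,50,99],axis=0) if len(B) else '')
```

```text
19.25 [617.67448692  61.97784184 117.38985718] [649.95209569  59.24633083 186.76481118] [-0.01378044  1.09155387 -1.01245607]
bar 128 [[643.56747394  33.26633559 184.54660183]
 [649.60729666  60.4645716  189.39615862]
 [660.32619411  88.05301622 194.06919218]]
```

View pics/s13a.png

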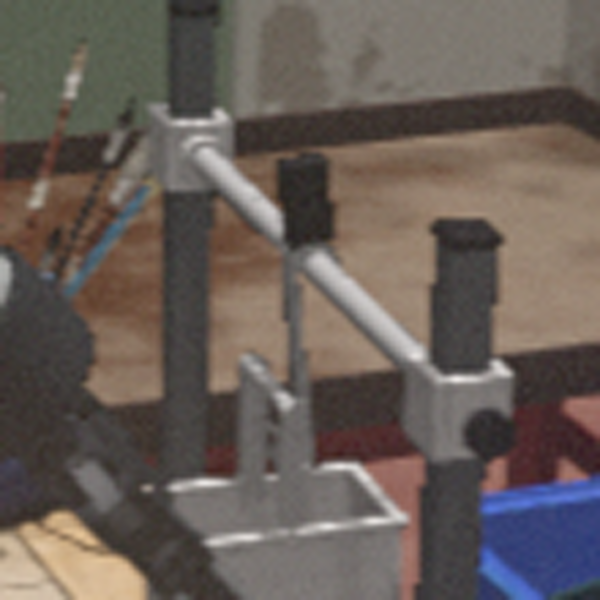

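View pics/t13.png

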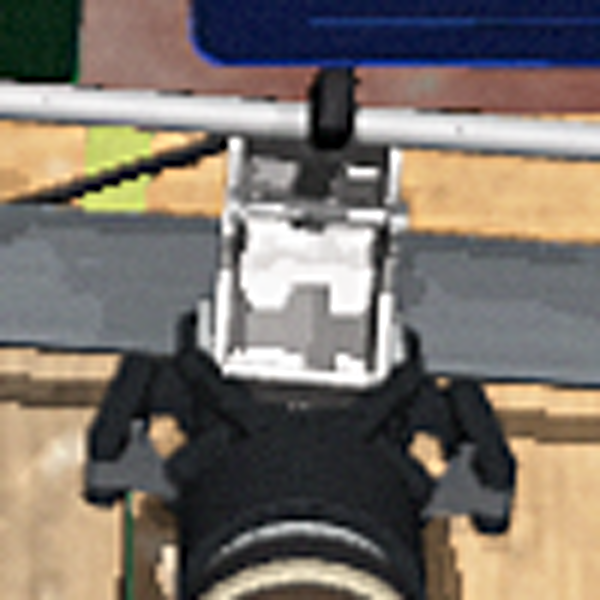

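carry_out([
  [0.002, 0.02, -0.018, 0, 0, 0, 1],
  [0.004, 0.04, -0.036, 0, 0, 0, 1],
  [0.006, 0.06, -0.053, 0, 0, 0, 1],
  [0.006, 0.06, -0.053, 0, 0, 0, 1],
  [0.006, 0.06, -0.053, 0, 0, 0, 1],
  [0.006, 0.06, -0.053, 0, 0, 0, 1],
])

```text
clock: 19.85
tool_pos: [625.7, 62.1, 116.7]
eef_rot: [[0.069, 0.659, -0.749], [0.998, -0.044, 0.053], [0.002, -0.751, -0.661]]
force: [-0.4, -0.5, -1.1]
grip_width: 55.3
```

```bash
cat > look.py <<'E'
import sys
from h import *
n=sys.argv[1]
s=observe();print(s['clock'],s['tool_pos'].round(1),'bar',bar(s).round(1),s['force'].round(1))
p,d=camera('side');cv2.imwrite(f'pics/s{n}.png',cv2.resize(p[160:270,300:410],(600,600),interpolation=cv2.INTER_CUBIC))
S=cloud('side',d).reshape(-1,3)
Y=S[(S[:,1]>30)&(S[:,1]<75)&(S[:,0]>630)&(S[:,0]<700)&(S[:,2]>120)&(S[:,2]<300)]
for z in range(186,236,8):
    Z=Y[(Y[:,2]>z)&(Y[:,2]<z+8)&(Y[:,1]>48)]
    if len(Z):print(z,len(Z),Z[:,0].min().round(1),np.median(Z,0).round(1),Z[:,0].max().round(1))
Z=Y[(Y[:,2]>255)];print('tab',np.percentile(Z,[2,50,98],axis=0).round(1).tolist())
p,d=camera('top');X=cloud('top',d).reshape(-1,3)
cv2.imwrite(f'pics/t{n}.png',cv2.resize(p[180:280,290:390],(600,600),interpolation=cv2.INTER_CUBIC))
b=bar(s)
B=X[(abs(X[:,0]-b[0])<12)&(abs(X[:,1]-b[1])<35)&(X[:,2]>b[2]-3)&(X[:,2]<b[2]+10)]
print('top bar',len(B),np.percentile(B,[2,50,98],axis=0).round(1).tolist() if len(B) else '')
E
python3 look.py 14
```

```text
19.85 [625.7  62.1 116.7] bar [658.   59.4 186.1] [-0.4 -0.5 -1.1]
186 31 654.8 [660.9  58.3 189. ] 666.8
194 11 660.8 [662.5  55.4 198.5] 665.0
202 13 658.6 [661.1  57.4 207.3] 663.3
210 12 658.2 [659.6  56.9 214.4] 663.9
218 11 657.2 [658.4  57.4 221.9] 661.0
226 14 654.5 [657.1  56.9 229.4] 660.1
234 19 653.6 [656.8  56.1 238.7] 675.9
tab [[649.0, 50.9, 255.6], [658.9, 55.4, 269.2], [670.4, 63.9, 281.2]]
top bar 126 [[652.4, 33.2, 184.4], [658.0, 61.3, 188.4], [663.8, 88.0, 193.8]]
```

View pics/s14.png

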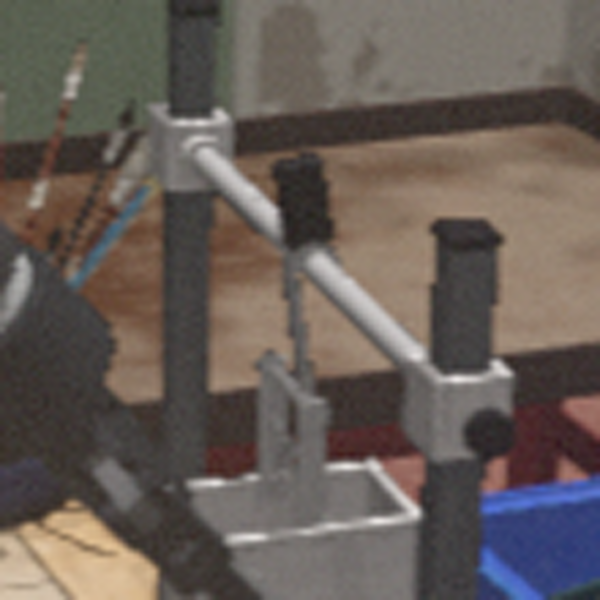

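carry_out([
  [0, 0.02, 0.013, 0, 0, 0, 1],
  [0, 0.045, 0.029, 0, 0, 0, 1],
  [0, 0.068, 0.044, 0, 0, 0, 1],
  [0, 0.068, 0.044, 0, 0, 0, 1],
  [0, 0.068, 0.044, 0, 0, 0, 1],
])

```text
clock: 20.37
tool_pos: [626.7, 62.0, 108.2]
eef_rot: [[0.069, 0.659, -0.749], [0.998, -0.044, 0.053], [0.002, -0.751, -0.66]]
force: [-0.2, 0.1, -1.7]
grip_width: 55.4
```

carry_out([
  [0, 0.017, 0.011, 0, 0, 0, 1],
  [0, 0.034, 0.022, 0, 0, 0, 1],
  [0, 0.034, 0.022, 0, 0, 0, 1],
  [0, 0.034, 0.022, 0, 0, 0, 1],
])

```text
clock: 20.7
tool_pos: [627.5, 62.1, 104.6]
eef_rot: [[0.068, 0.659, -0.749], [0.998, -0.043, 0.053], [0.002, -0.751, -0.661]]
force: [0.2, -0.1, -0.5]
grip_width: 55.6
```

```bash
python3 look.py 15
```

```text
20.7 [627.5  62.1 104.6] bar [659.7  59.3 174. ] [ 0.2 -0.1 -0.5]
186 14 660.7 [663.3  55.9 189.9] 666.7
194 11 659.3 [662.3  54.5 198.9] 665.9
202 12 659.3 [661.3  57.7 205.8] 663.8
210 13 657.9 [659.5  56.8 214.1] 662.6
218 10 654.6 [657.5  56.2 223.1] 660.5
226 14 654.7 [656.8  55.3 229.5] 659.1
234 22 654.3 [657.7  56.1 238.5] 674.9
tab [[650.0, 50.2, 255.5], [658.8, 55.6, 269.7], [669.6, 65.4, 280.9]]
top bar 139 [[651.7, 33.9, 171.3], [659.7, 60.7, 175.8], [665.7, 87.6, 181.7]]
```

View pics/s15.png

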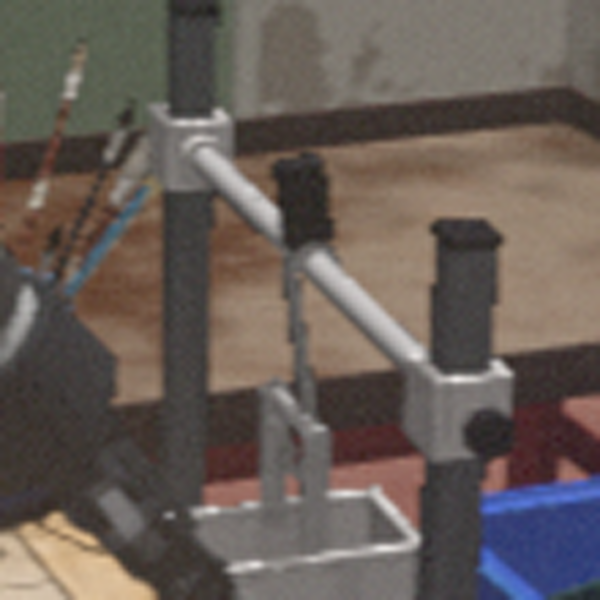

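carry_out([
  [0, 0.018, 0.01, 0, 0, 0, 1],
  [0, 0.037, 0.019, 0, 0, 0, 1],
  [0, 0.037, 0.019, 0, 0, 0, 1],
  [0, 0.037, 0.019, 0, 0, 0, 1],
])

```text
clock: 21.13
tool_pos: [628.4, 62.0, 100.4]
eef_rot: [[0.069, 0.659, -0.749], [0.998, -0.043, 0.053], [0.002, -0.751, -0.66]]
force: [-0.1, -0.6, -1.1]
grip_width: 55.4
```

carry_out([
  [0, 0.018, 0.01, 0, 0, 0, 1],
  [0, 0.018, 0.01, 0, 0, 0, 1],
  [0, 0.018, 0.01, 0, 0, 0, 1],
])

```text
clock: 21.38
tool_pos: [628.9, 61.9, 98.6]
eef_rot: [[0.069, 0.659, -0.749], [0.998, -0.043, 0.053], [0.002, -0.751, -0.661]]
force: [-0.1, 0.1, -1.3]
grip_width: 55.4
```

carry_out([
  [0, 0.018, 0.01, 0, 0, 0, 1],
  [0, 0.018, 0.01, 0, 0, 0, 1],
  [0, 0.018, 0.01, 0, 0, 0, 1],
])

```text
clock: 21.63
tool_pos: [629.7, 61.9, 97.0]
eef_rot: [[0.069, 0.66, -0.748], [0.998, -0.044, 0.053], [0.002, -0.75, -0.661]]
force: [-0.4, -0.1, 0.3]
grip_width: 55.8
```

```bash
python3 look.py 16
```

```text
21.6333 [629.7  61.9  97. ] bar [661.9  59.2 166.4] [-0.4 -0.1  0.3]
186 11 661.4 [664.2  56.5 189.3] 666.2
194 13 661.8 [662.9  54.9 197.3] 665.1
202 13 659.4 [661.4  57.1 206.8] 662.9
210 10 658.2 [660.6  55.6 213.4] 662.2
218 12 656.9 [658.7  56.1 221.7] 661.1
226 14 654.8 [656.9  55.5 229.8] 660.7
234 20 654.4 [657.6  55.1 239.7] 676.1
tab [[648.8, 51.6, 255.5], [658.8, 55.9, 269.3], [670.7, 65.4, 281.1]]
top bar 140 [[652.8, 33.2, 164.8], [661.4, 61.1, 168.9], [667.5, 87.3, 173.6]]
```

View pics/s16.png

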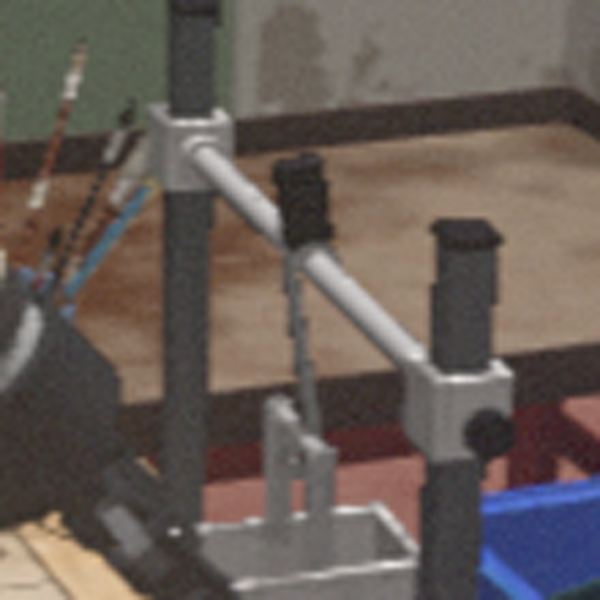

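carry_out([
  [0, 0.017, 0.011, 0, 0, 0, 1],
  [0, 0.017, 0.011, 0, 0, 0, 1],
  [0, 0.017, 0.011, 0, 0, 0, 1],
])

```text
clock: 21.98
tool_pos: [630.6, 62.0, 95.9]
eef_rot: [[0.069, 0.661, -0.747], [0.998, -0.043, 0.053], [0.003, -0.749, -0.662]]
force: [0.1, 0.6, 3.3]
grip_width: 55.2
```

carry_out([
  [0, 0.017, 0.011, 0, 0, 0, 1],
  [0, 0.017, 0.011, 0, 0, 0, 1],
  [0, 0.017, 0.011, 0, 0, 0, 1],
])

```text
clock: 22.23
tool_pos: [631.0, 62.0, 94.1]
eef_rot: [[0.069, 0.661, -0.747], [0.998, -0.043, 0.053], [0.003, -0.749, -0.663]]
force: [0.3, 0.3, 5.8]
grip_width: 55.3
```

carry_out([
  [0, 0.017, 0.011, 0, 0, 0, 1],
  [0, 0.017, 0.011, 0, 0, 0, 1],
  [0, 0.017, 0.011, 0, 0, 0, 1],
])

```text
clock: 22.48
tool_pos: [629.7, 61.8, 90.0]
eef_rot: [[0.068, 0.658, -0.75], [0.998, -0.044, 0.053], [0.002, -0.752, -0.66]]
force: [0.2, -0.3, -0.0]
grip_width: 55.6
```

carry_out([
  [0, 0.008, 0.006, 0, 0, 0, 1],
  [0, 0.016, 0.012, 0, 0, 0, 1],
  [0, 0.016, 0.012, 0, 0, 0, 1],
])

```text
clock: 22.73
tool_pos: [629.5, 61.7, 87.2]
eef_rot: [[0.068, 0.657, -0.75], [0.998, -0.044, 0.053], [0.002, -0.752, -0.659]]
force: [0.1, -0.4, -1.3]
grip_width: 55.5
```

carry_out([
  [0, 0.008, 0.006, 0, 0, 0, 1],
  [0, 0.008, 0.006, 0, 0, 0, 1],
  [0, 0.008, 0.006, 0, 0, 0, 1],
])

```text
clock: 22.98
tool_pos: [630.4, 61.9, 87.4]
eef_rot: [[0.069, 0.659, -0.749], [0.998, -0.044, 0.053], [0.002, -0.751, -0.66]]
force: [0.1, 0.1, -1.2]
grip_width: 55.3
```

carry_out([
  [0, 0.008, 0.006, 0, 0, 0, 1],
  [0, 0.008, 0.006, 0, 0, 0, 1],
  [0, 0.008, 0.006, 0, 0, 0, 1],
])

```text
clock: 23.23
tool_pos: [630.6, 61.8, 86.7]
eef_rot: [[0.069, 0.659, -0.749], [0.998, -0.044, 0.053], [0.002, -0.751, -0.661]]
force: [-0.7, -0.2, -1.3]
grip_width: 55.3
```

```bash
python3 look.py 17
```

```text
23.2333 [630.6  61.8  86.7] bar [662.8  59.1 156.1] [-0.7 -0.2 -1.3]
186 14 662.2 [663.9  57.7 189.2] 667.7
194 12 660.4 [662.8  57.5 197.7] 667.2
202 12 660.1 [661.5  56.8 206.4] 663.7
210 12 657.6 [658.9  56.3 214.2] 663.5
218 10 654.8 [657.8  54.6 223.4] 659.4
226 14 655.0 [656.6  56.8 230.2] 660.0
234 19 654.4 [656.5  55.5 239.6] 675.9
tab [[649.5, 51.5, 255.9], [658.3, 55.8, 268.8], [670.0, 63.6, 281.2]]
top bar 121 [[656.2, 34.1, 154.4], [663.2, 61.3, 158.3], [670.3, 87.0, 164.8]]
```

View pics/s17.png

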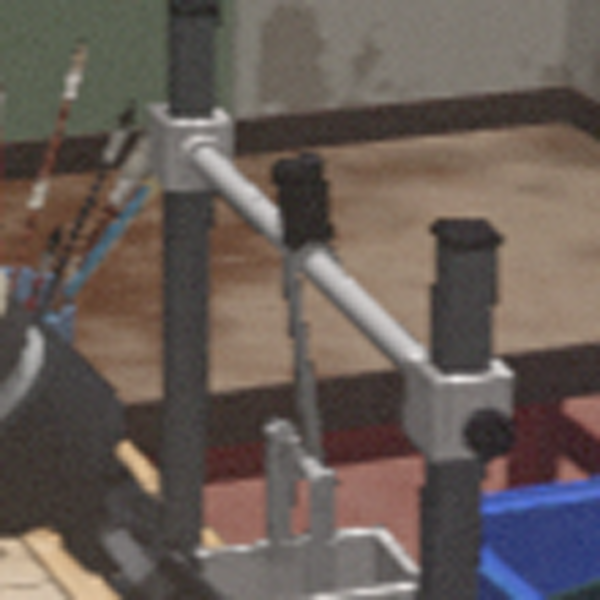

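carry_out([
  [0, 0.008, 0.006, 0, 0, 0, 1],
  [0, 0.008, 0.006, 0, 0, 0, 1],
  [0, 0.008, 0.006, 0, 0, 0, 1],
])

```text
clock: 23.58
tool_pos: [630.9, 61.9, 85.9]
eef_rot: [[0.069, 0.66, -0.748], [0.998, -0.043, 0.053], [0.003, -0.75, -0.661]]
force: [-1.4, -0.1, -0.1]
grip_width: 55.4
```

carry_out([
  [0, 0.008, 0.006, 0, 0, 0, 1],
  [0, 0.008, 0.006, 0, 0, 0, 1],
  [0, 0.008, 0.006, 0, 0, 0, 1],
])

```text
clock: 23.83
tool_pos: [631.5, 61.9, 85.7]
eef_rot: [[0.069, 0.661, -0.747], [0.998, -0.043, 0.053], [0.003, -0.749, -0.662]]
force: [0.1, -0.4, 1.9]
grip_width: 55.2
```

carry_out([
  [0, 0.008, 0.006, 0, 0, 0, 1],
  [0, 0.008, 0.006, 0, 0, 0, 1],
  [0, 0.008, 0.006, 0, 0, 0, 1],
])

```text
clock: 24.08
tool_pos: [632.2, 62.0, 85.5]
eef_rot: [[0.069, 0.662, -0.746], [0.998, -0.043, 0.053], [0.003, -0.748, -0.663]]
force: [-0.2, 0.1, 5.4]
grip_width: 55.3
```

carry_out([
  [0, 0.008, 0.007, 0, 0, 0, 1],
  [0, 0.008, 0.007, 0, 0, 0, 1],
  [0, 0.008, 0.007, 0, 0, 0, 1],
])

```text
clock: 24.33
tool_pos: [632.8, 62.0, 85.4]
eef_rot: [[0.069, 0.663, -0.745], [0.998, -0.043, 0.054], [0.003, -0.747, -0.665]]
force: [-0.5, -0.5, 6.8]
grip_width: 55.4
```

carry_out([
  [0, -0.012, -0.009, 0, 0, 0, 1],
  [0, -0.024, -0.018, 0, 0, 0, 1],
  [0, -0.024, -0.018, 0, 0, 0, 1],
  [0, -0.024, -0.018, 0, 0, 0, 1],
])

```text
clock: 24.67
tool_pos: [630.6, 61.9, 85.7]
eef_rot: [[0.069, 0.659, -0.749], [0.998, -0.043, 0.053], [0.002, -0.75, -0.661]]
force: [-0.1, 0.2, 2.4]
grip_width: 55.7
```

```bash
python3 look.py 18
```

```text
24.6667 [630.6  61.9  85.7] bar [662.8  59.1 155.1] [-0.1  0.2  2.4]
186 12 662.1 [663.5  56.  190.3] 666.4
194 11 660.6 [662.6  55.7 197.9] 663.8
202 13 659.7 [661.6  57.7 206.8] 664.1
210 12 657.6 [659.2  55.9 214.2] 662.6
218 13 655.9 [658.1  57.2 223.1] 661.2
226 12 655.2 [656.7  57.1 230.6] 661.2
234 22 654.1 [658.2  56.5 239.6] 674.4
tab [[649.9, 50.7, 255.9], [659.2, 55.5, 269.2], [669.3, 65.3, 281.3]]
top bar 118 [[656.4, 33.9, 153.9], [663.3, 60.4, 157.3], [669.1, 86.9, 162.2]]
```

View pics/s18.png

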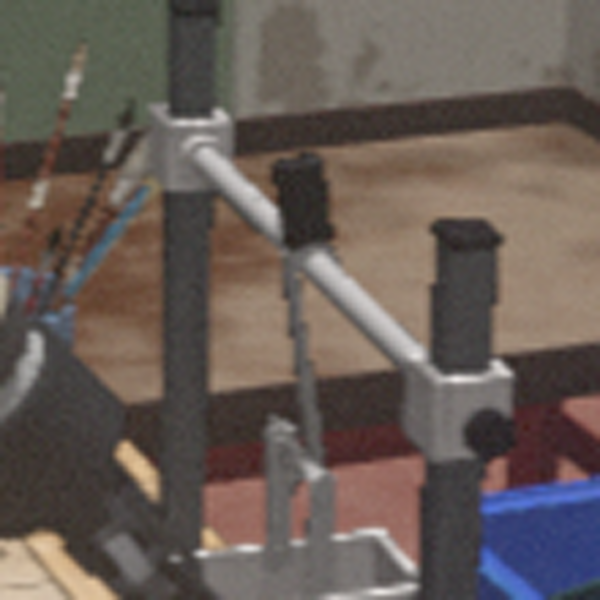

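carry_out([
  [0, 0.008, -0.008, 0, 0, 0, 1],
  [0, 0.012, -0.014, 0, 0, 0, 1],
  [0, 0.012, -0.014, 0, 0, 0, 1],
  [0, 0.012, -0.014, 0, 0, 0, 0.1],
  [0, 0.012, -0.014, 0, 0, 0, -0.1],
  [0, 0.012, -0.014, 0, 0, 0, -0.3],
  [0, 0.012, -0.014, 0, 0, 0, -0.5],
  [0, 0.012, -0.014, 0, 0, 0, -0.7],
])

```text
clock: 25.43
tool_pos: [631.8, 61.7, 84.8]
eef_rot: [[0.068, 0.658, -0.75], [0.998, -0.044, 0.053], [0.002, -0.752, -0.659]]
force: [0.4, 0.5, 0.1]
grip_width: 72.1
```

carry_out([
  [0, 0, 0, 0, 0, 0, -1],
  [0, 0, 0, 0, 0, 0, -1],
  [0, 0, 0, 0, 0, 0, -1],
  [0, 0, 0, 0, 0, 0, -1],
  [0, 0, 0, 0, 0, 0, -1],
])

```text
clock: 25.85
tool_pos: [632.5, 61.7, 85.6]
eef_rot: [[0.069, 0.659, -0.749], [0.998, -0.043, 0.053], [0.002, -0.751, -0.661]]
force: [0.2, 0.3, 0.0]
grip_width: 85.2
```

```bash
python3 look.py 19
python3 - <<'E'
from h import *
p,d=camera('wrist');cv2.imwrite('pics/w19.png',p);print(observe()['force'],observe()['grip_width'])
E
```

```text
25.85 [632.5  61.7  85.6] bar [664.7  59.  155. ] [0.2 0.3 0. ]
186 14 660.4 [663.7  56.3 191.4] 665.9
194 9 660.7 [662.5  56.3 198.3] 663.4
202 12 659.1 [660.5  56.6 206. ] 662.6
210 11 657.3 [660.1  55.1 212.9] 662.0
218 11 656.6 [658.4  57.1 221.6] 660.8
226 13 654.7 [657.3  56.3 228. ] 661.5
234 25 653.5 [658.1  56.2 239.4] 676.5
tab [[649.8, 50.5, 255.8], [659.0, 55.7, 269.6], [669.4, 64.6, 281.1]]
top bar 119 [[656.0, 33.8, 153.4], [663.1, 61.4, 157.6], [668.9, 88.1, 163.5]]
[-0.10235784 -1.06008547 -0.69142003] 85.38151336023827
```

View pics/s19.png

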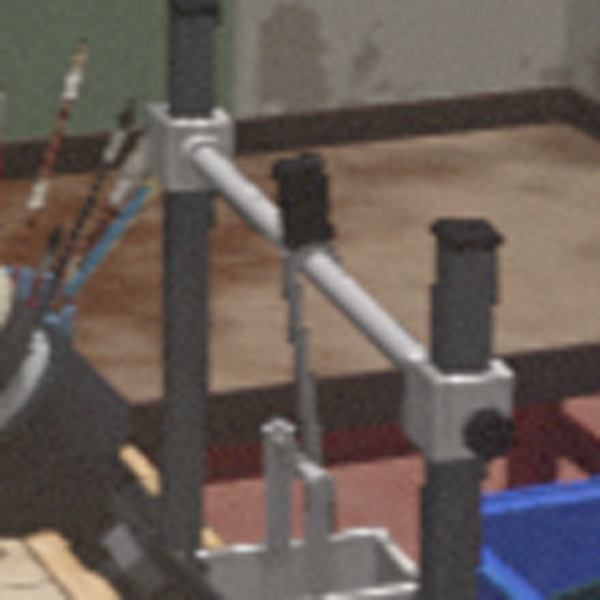

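View pics/w19.png

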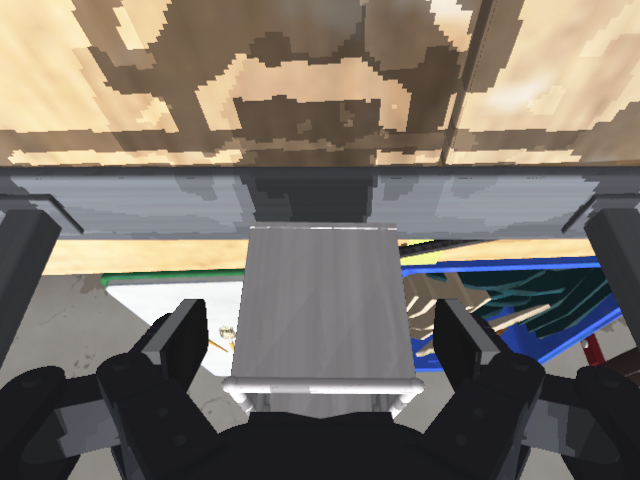

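carry_out([
  [0, -0.1, 0, 0, 0, 0, -1],
  [0, -0.25, 0, 0, 0, 0, -1],
  [0, -0.45, 0, 0, 0, 0, -1],
  [0, -0.65, 0, 0, 0, 0, -1],
  [0, -0.85, 0, 0, 0, 0, -1],
  [0, -1, 0, 0, 0, 0, -1],
  [0, -1, 0, 0, 0, 0, -1],
])

```text
clock: 26.58
tool_pos: [566.2, 66.4, 164.4]
eef_rot: [[0.068, 0.663, -0.746], [0.998, -0.042, 0.053], [0.004, -0.748, -0.664]]
force: [-0.0, 0.9, 1.4]
grip_width: 85.3
```

carry_out([
  [0, -0.2, 0.2, 0, 0, 0, -1],
  [0, -0.4, 0.4, 0, 0, 0, -1],
  [0, -0.5, 0.5, 0, 0, 0, -1],
  [0, -0.5, 0.5, 0, 0, 0, -1],
  [0, -0.5, 0.5, 0, 0, 0, -1],
  [0, -0.5, 0.5, 0, 0, 0, -1],
  [0, -0.5, 0.5, 0, 0, 0, -1],
  [0, -0.5, 0.5, 0, 0, 0, -1],
])

```text
clock: 27.25
tool_pos: [496.8, 70.8, 165.1]
eef_rot: [[0.069, 0.659, -0.749], [0.998, -0.044, 0.053], [0.002, -0.751, -0.661]]
force: [-0.2, -0.3, 0.2]
grip_width: 85.1
```

Run:
```python
from h import *
s=observe();print(s['clock'],s['tool_pos'],s['force'])
for k in range(3):
  for n in ['side','top']:
    p,d=camera(n);X=cloud(n,d).reshape(-1,3)
    Y=X[(X[:,0]>600)&(X[:,0]<720)&(X[:,1]>25)&(X[:,1]<95)]
    B=Y[(Y[:,2]>150)&(Y[:,2]<164)&(Y[:,0]>650)&(Y[:,0]<678)]
    print(n,'bar',np.percentile(B,[2,50,98],axis=0).round(1).tolist())
    if n=='top':
        Z=Y[(Y[:,2]>95)&(Y[:,2]<118)];A=np.c_[Z[:,:2]-[664,60],np.ones(len(Z))]
        for _ in range(5):
            c,*_2=np.linalg.lstsq(A,Z[:,2],rcond=None);m=abs(A@c-Z[:,2])<4;A,Z=A[m],Z[m]
        print('rim',c,cv2.minAreaRect(Z[:,:2].astype(np.float32)))
        for q in ('slip_brush','shell_plaque','tape_roll'):print(q,[r['extent'] for r in recognise(q,n)[:1]]) if k==0 else 0
        cv2.imwrite('pics/t20.png',p)
    else: cv2.imwrite('pics/s20.png',cv2.resize(p[150:330,260:420],(533,600),interpolation=cv2.INTER_CUBIC)); sp=p
```

```text
27.25 [496.82892116  70.83544593 165.10664936] [-0.18492905 -0.28670783  0.18497074]
side bar [[654.8, 28.9, 150.7], [660.2, 55.0, 157.6], [670.4, 86.4, 162.4]]
top bar [[654.3, 33.9, 152.0], [661.4, 60.3, 157.2], [667.1, 87.0, 161.0]]
rim [1.79332990e-02 5.98865682e-03 1.06390521e+02] ((655.554931640625, 61.77379608154297), (58.550323486328125, 80.58928680419922), 85.98893737792969)
slip_brush [[159.1, 254.3, 183.0, 270.8]]
shell_plaque [[311.8, 286.7, 348.5, 308.9]]
tape_roll [[430.1, 214.6, 472.8, 256.4]]
side bar [[655.1, 29.6, 150.7], [660.1, 54.4, 157.0], [670.2, 88.0, 162.5]]
top bar [[653.9, 34.0, 153.1], [661.4, 61.0, 157.3], [667.2, 87.0, 161.2]]
rim [7.54560905e-03 6.26326400e-03 1.06088989e+02] ((655.9183349609375, 61.74911117553711), (58.264888763427734, 80.89344024658203), 85.80386352539062)
side bar [[653.9, 28.6, 151.0], [660.0, 54.3, 157.1], [669.9, 85.5, 162.9]]
top bar [[654.3, 33.9, 151.4], [661.2, 61.3, 157.3], [666.8, 88.0, 161.4]]
rim [1.99680513e-02 9.21306591e-03 1.06338230e+02] ((655.39794921875, 61.51054763793945), (58.26125717163086, 80.59220123291016), 85.34191131591797)
```

View pics/s20.png

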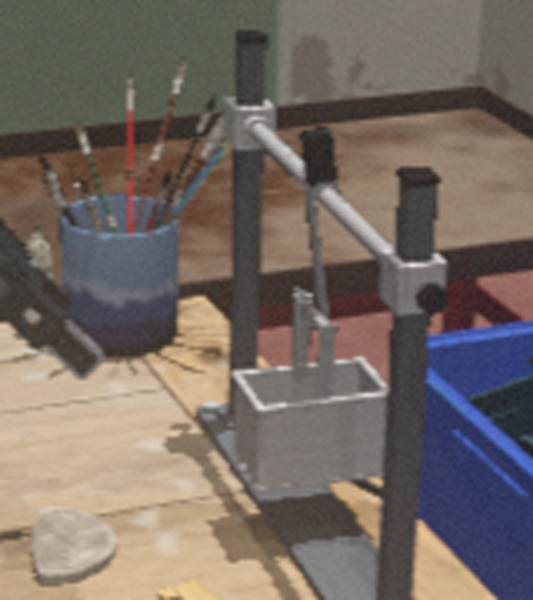

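View pics/t20.png

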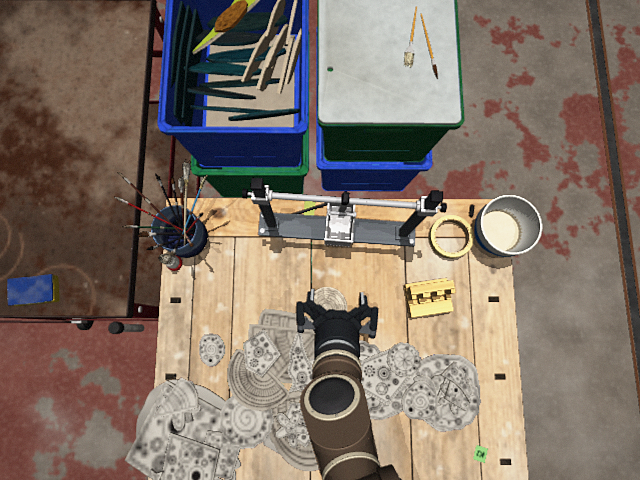

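carry_out([
  [0, 0, 0, 0, 0, 0, -1],
  [0, 0, 0, 0, 0, 0, -1],
  [0, 0, 0, 0, 0, 0, -1],
  [0, 0, 0, 0, 0, 0, -1],
  [0, 0, 0, 0, 0, 0, -1],
  [0, 0, 0, 0, 0, 0, -1],
  [0, 0, 0, 0, 0, 0, -1],
  [0, 0, 0, 0, 0, 0, -1],
])

```text
clock: 28.37
tool_pos: [496.2, 70.9, 165.3]
eef_rot: [[0.069, 0.659, -0.749], [0.998, -0.043, 0.053], [0.002, -0.75, -0.661]]
force: [0.3, 0.6, -0.1]
grip_width: 85.4
```

carry_out([
  [0, 0, 0, 0, 0, 0, -1],
  [0, 0, 0, 0, 0, 0, -1],
  [0, 0, 0, 0, 0, 0, -1],
  [0, 0, 0, 0, 0, 0, -1],
  [0, 0, 0, 0, 0, 0, -1],
  [0, 0, 0, 0, 0, 0, -1],
  [0, 0, 0, 0, 0, 0, -1],
  [0, 0, 0, 0, 0, 0, -1],
])

```text
clock: 29.03
tool_pos: [496.2, 70.9, 165.3]
eef_rot: [[0.069, 0.659, -0.749], [0.998, -0.043, 0.053], [0.002, -0.751, -0.661]]
force: [-0.2, -0.3, 0.6]
grip_width: 85.9
```

carry_out([
  [0, 0, 0, 0, 0, 0, -1],
  [0, 0, 0, 0, 0, 0, -1],
  [0, 0, 0, 0, 0, 0, -1],
  [0, 0, 0, 0, 0, 0, -1],
  [0, 0, 0, 0, 0, 0, -1],
  [0, 0, 0, 0, 0, 0, -1],
  [0, 0, 0, 0, 0, 0, -1],
  [0, 0, 0, 0, 0, 0, -1],
])

```text
clock: 29.7
tool_pos: [496.2, 70.9, 165.3]
eef_rot: [[0.069, 0.659, -0.749], [0.998, -0.043, 0.053], [0.002, -0.75, -0.661]]
force: [-0.1, -0.6, -0.0]
grip_width: 85.2
```

Run:
```python
from h import *
for k in range(12):
    p,d=camera('top');X=cloud('top',d).reshape(-1,3)
    Y=X[(X[:,0]>600)&(X[:,0]<720)&(X[:,1]>25)&(X[:,1]<95)]
    B=Y[(Y[:,2]>150)&(Y[:,2]<164)&(Y[:,0]>650)&(Y[:,0]<678)]
    Z=Y[(Y[:,2]>95)&(Y[:,2]<118)];A=np.c_[Z[:,:2]-[664,60],np.ones(len(Z))]
    for _ in range(5):
            c,*_2=np.linalg.lstsq(A,Z[:,2],rcond=None);m=abs(A@c-Z[:,2])<4;A,Z=A[m],Z[m]
    print(round(observe()['clock'],2),B.mean(0).round(2),c.round(3),Z.mean(0).round(1))
p,d=camera('side');S=cloud('side',d).reshape(-1,3)
Y=S[(S[:,1]>48)&(S[:,1]<75)&(S[:,0]>630)&(S[:,0]<700)]
for z in range(170,236,8):
    Z=Y[(Y[:,2]>z)&(Y[:,2]<z+8)]
    if len(Z):print(z,len(Z),np.median(Z,0).round(1))
Z=Y[(Y[:,2]>250)];print('tab',np.percentile(Z,[2,50,98],axis=0).round(1).tolist())
cv2.imwrite('pics/s21.png',cv2.resize(p[170:300,310:400],(415,600),interpolation=cv2.INTER_CUBIC))
```

```text
29.75 [661.43  60.5  157.36] [ 7.0000e-03 -6.0000e-03  1.0603e+02] [642.9  63.7 105.9]
29.8 [661.34  60.76 157.7 ] [1.50000e-02 2.00000e-03 1.06176e+02] [642.4  63.9 105.9]
29.85 [661.36  60.54 157.56] [1.00000e-02 2.20000e-02 1.05999e+02] [642.5  64.3 105.9]
29.9 [661.54  60.83 157.2 ] [6.00000e-03 1.30000e-02 1.05823e+02] [643.1  64.2 105.8]
29.95 [661.42  60.45 157.22] [7.00000e-03 3.00000e-03 1.06025e+02] [643.   64.2 105.9]
30.0 [661.4   60.73 157.48] [1.50000e-02 4.00000e-03 1.06311e+02] [642.6  64.1 106. ]
30.05 [661.42  60.47 157.36] [ 2.10000e-02 -9.00000e-03  1.06347e+02] [642.3  64.3 105.8]
30.1 [661.47  60.74 157.36] [1.60000e-02 3.00000e-03 1.06227e+02] [642.7  63.7 105.9]
30.15 [661.46  60.7  157.3 ] [ 5.00000e-03 -7.00000e-03  1.06034e+02] [642.5  64.2 105.9]
30.2 [661.53  60.55 157.18] [1.00000e-03 9.00000e-03 1.05932e+02] [642.8  63.8 105.9]
30.25 [661.39  60.57 157.26] [1.00000e-02 3.00000e-03 1.05975e+02] [643.1  64.3 105.8]
30.3 [661.42  60.51 157.34] [ -0.      0.    106.032] [642.8  64.  106. ]
170 18 [664.5  57.8 171.9]
178 12 [664.   56.3 181.6]
186 13 [662.7  56.6 189.8]
194 13 [662.   55.1 199. ]
202 11 [660.5  56.3 207.2]
210 11 [658.7  56.4 214.3]
218 13 [657.7  56.2 222.3]
226 13 [657.2  55.6 229.3]
234 17 [657.5  55.8 238.7]
tab [[650.9, 51.0, 250.7], [659.1, 55.6, 266.5], [670.1, 65.0, 281.2]]
```

View pics/s21.png

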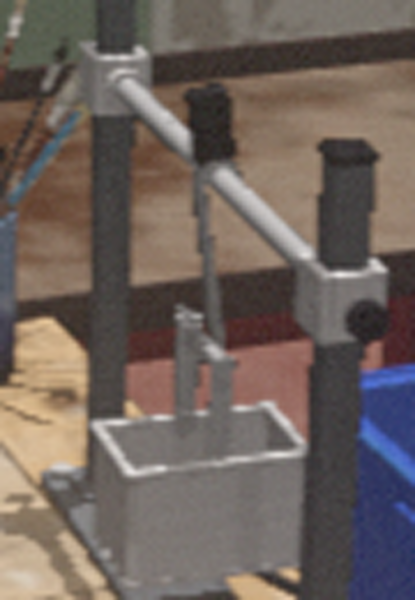

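```bash
python3 -c "
from workcell import *
print(sign_off())"
```

```text
the job is handed in; nothing more can be done
None
```

The S-hook is snapped onto the rail and released, and the caddy hangs from its lower curl, clear of the bench. I handed the job in at about 30 s of the 72 s allowed; no verdict is reported.

**What I did**
- **Hook:** it passed the rail's spring at about 5 N. It then met the hard stop, with the downward push stopped at about 10 N, well under the 30 N limit. By touch the rail's centre line is about 238.5 mm high. After release the hook hung freely on the rail.
- **Caddy:** I gripped it with the gripper leaning back about 40 degrees and lowered the bar along the shank. It passed the nose at about 7 N and was pushed to the hard stop at about 8 N. I then opened the fingers and drew the arm back.

**Last checks**
- **Bar:** its centre was about 155 mm high, against about 156 mm computed for fully home. Its x was about 661.4 mm, against 661.9 mm computed. It would sit near 162 mm if caught at the nose.
- **Stillness:** twelve top-camera readings over 0.6 s agreed within about 0.2 mm in x. The caddy was level to about 0.02 rad, with its floor about 45 mm above the bench.
- **Hook lean:** about 0.14 rad, slightly less than the lean at which the bar would hang straight under the rail, but steady.
- **Bystanders:** the brush and tape were found at their starting pixels. The plaque's box came out a few pixels different because the gripper partly covered it in that picture. I did not re-check it from another view; nothing passed close to it.
- **Force:** readings at the end were just noise around zero.

No check failed. The fit in each curl was judged from camera geometry and force, as contact forces could not be read directly.

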